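# Load a sample vial and wind the free-standing vial mixer's timer

## Task

Take the red-capped vial out of the blue rack and stand it fully home in the empty well of the small grey mixer, then wind the mixer's black timer knob clockwise all the way to its end stop and let go. The mixer is light and stands loose on slick feet, so keep it pressed down onto the bench while you turn, firmly but with less than about 25 N, so that it neither spins nor slides out of place (a finger's width at most); leave everything else where it stands.

Things in the scene. Friction and masses are not known exactly. Their poses are not given: they have to be found in the camera images.
- mixer: Loose grey vial mixer, 180 (x) by 120 (y) by 55 mm high, about 0.4 kg, on four hard slick feet; origin at the centre of its underside, z up. On its deck, 55 mm above the bench: timer knob centred at x -42 mm, round well centred at x +50 mm. Unpressed, it spins along with the knob; 16 to 20 N straight down on the knob holds it still. Over about 25 N is too much.
- well (a point): Centre of the mouth of the well, on the deck of the mixer, 55 mm above the bench: a round hole 28 mm wide, ringed by blue dots, 28 mm deep, flat bottom. Axes as the mixer's.
- timer (a joint): Angle of the timer knob (rad): grows as the knob is turned clockwise seen from above; 2.6 is the hard end stop, where the white pointer line on the knob is at the red dot. It starts 0.8 to 1.4 rad short of the stop. The knob stays where it is left; turning it takes about 0.45 Nm, so a firm grip.
- timer_grip (a point): On the axis of the black timer knob, half-way up its grip bar, 81 mm above the bench. Bar: 52 mm long (point x), 14 thick (point y), 32 tall (65 to 97 mm above the bench), white pointer at its -x end. It stands on the knob's round flange, 60 mm wide, top 16 mm below this point: fingertips can press on it. The point turns with the knob.
- vial_red_mid (a point): Centre of the loose amber glass vial with the red cap: upright cylinder 23 mm in diameter, 80 mm tall, 35 g; this point is 40 mm above its underside. It stands in one of three holes of the rack (which one varies), in 22 mm deep. Fully home in the well its underside is 27 mm above the bench and this point 12 mm above the deck.
- rack: Fixed blue vial rack 56 (x) by 180 (y) by 30 mm high, three holes 56 mm apart along y; origin at the centre of its underside. The vials in it stand with their undersides 8 mm above the bench.
- vial_white_mid (a point): Centre of the vial with the white cap, same size as the red one; stays in the rack.
- vial_green_mid (a point): Centre of the vial with the green cap, same size as the red one; stays in the rack.
- bottle_white: White plastic bottle with red cap, 90 mm in diameter, 200 mm tall; origin under its centre. Leave alone.
- bottle_amber: Amber bottle with blue cap, 70 mm in diameter, 150 mm tall; origin under its centre. Leave alone.
- beaker: Glass beaker, 70 mm in diameter, 90 mm tall; origin under its centre. Leave alone.
- tip_box: Blue box with clear lid, 122 by 87 by 70 mm; origin under its centre. Leave alone.
- spatula: Steel spatula 180 mm long lying on the bench. Leave alone.
There are look-alikes about, which are no part of the job. Leave any yellow look-alike of the part that bears vial_red_mid alone.

How it is judged (in metres and radians):
On the way, in this order (a step that is already met when the one before it is completed fails the run):
1. the red-capped vial stands fully home in the mixer's well (horizontal distance between vial_red_mid and well below 0.006 m and z of vial_red_mid in the frame of well below 0.015 m and angle between vial_red_mid's own z axis and vertical below 0.12 rad), for 0.3 s.
2. the timer knob is wound clockwise to its end stop (value of joint timer above 2.5 rad), for 0.2 s.
At the end, for the whole second after the job is handed in: The red-capped vial stands upright and released in the well, its underside within 3 mm of the well's floor; the timer knob is within 0.1 rad of its end stop; the mixer is at rest, flat on the bench, its middle and its well within 18 mm of where they started (all of step 1 and value of joint timer above 2.5 rad and distance of each of well, mixer from where it was at the start of the episode below 0.018 m and angle between mixer's own z axis and vertical below 0.05 rad and linear speed of mixer below 0.02 m/s); the robot touches nothing.
It fails at once if the mixer spun or slid: its middle or its well moved more than 18 mm (distance of any of well, mixer from where it was at the start of the episode above 0.018 m).
It fails at once if the mixer was pressed onto the bench with more than 32 N, its own weight of about 5 N included (contact force between mixer and table above 32 N).
It fails at once if another vial was moved more than 15 mm (distance of any of vial_white_mid, vial_green_mid from where it was at the start of the episode above 0.015 m).
It fails at once if a bystander was moved more than 25 mm (distance of any of bottle_white, bottle_amber, beaker, tip_box, spatula from where it was at the start of the episode above 0.025 m).
It also fails if it takes over 69 s, if anything falls off the work surface, if the arm or the gripper's body presses on something with over 40 N, if the wrist force passes 120 N, or if a joint passes its speed limit or range.

## Robot

A 6-joint arm with a two-finger parallel gripper is mounted at the origin on the work surface. World frame = base frame: x ahead of the robot, y to its left, z up, the work surface at z = 0. Lengths are in m, angles in degrees, forces in N, time in s.
With the tool pointing down it reaches from about 0.3 to 0.75 m from the base axis. Payload 8.5 kg.
Tool frame: the origin (TCP) lies at the very end of the fingers, on their centre line; the grasp point (between the pads) lies 19 mm behind it (env.grip_point_offset is the distance from the TCP to the grasp point, in m); z points along the fingers, y is the direction in which the jaws open and shut (so a half turn about z gives the same grasp; the last joint's range is limited). The gripper opens to 85 mm and grips with 20 to 120 N. Pads are 22 mm wide; open, the fingers measure 114 mm over their backs; the gripper's body (76 mm by 85 mm) begins 54 mm behind the grasp point. The pads swing forward as they close: fully open they stand 13 mm farther back than shut.
Start: joints at [56.82, 21.807, 74.336, -0, 83.858, -12.336], TCP at [0.196, 0.514, 0.195] pointing down, gripper open.
Joint ranges: [-178.18, 178.18], [-50.72, 133.34], [12.68, 142.11], [-81.47, 261.47], [9.98, 163.14], [-165.26, 165.26]. Speed limits (degrees/s): [136.94, 136.94, 180, 180, 180, 180].

## Interface

Orientations are given as a 3x3 rotation matrix whose columns are the frame's x, y, z axes.
In Python, from rig import env gives the robot as it stands.
- The arm moves only by the tool move_arm, never from a script. Its argument "moves" is a list of rows, each a list of 4 numbers: the shift along the tool's x, y, z in mm, then the turn about the tool's z in rad. In form: [[tx, ty, tz, spin], ...]. A call has 1 to 20 rows; each row is the pose to reach, as a shift and turn from the pose commanded when the call began, along the tool's axes at that moment; what a row does not reach only later rows make up. A row lasts 1/10 s, in which the tool goes at most 50 mm and 8.59 degrees, less where a joint would pass 70% of its speed; a pose out of reach is approached as far as the arm can. A call with a gripper value outside its range is refused whole. "grip" is the closure, from 0 (fully open) to 1 (shut), set as the call begins (left out, the last holds). The fingers move at their own pace and stop on an object; "grip_force" is the grip in N (left out, the last holds). Time passes only in rows, so rows that repeat a pose let the fingers close. It gives the time, the measured TCP pose, the force and the opening at its end, in the units of the state.
- env.observe(): the state, without advancing time (a new reading comes with each control period).
- env.get_image(name): name is "scene" or "top"; returns the picture (480x640x3 uint8, red, green, blue); there is no depth.
- env.get_calibration(name): a dict with "fovy" (degrees; the focal length in pixels is half the picture's height over the tangent of half this angle, whatever the lens; pixels are square), "cx", "cy" (the principal point, pixels), "extrinsics" (4x4, takes a point from world to camera coordinates). Camera axes: x right, y up, looking along -z (the intrinsics and any distortion apply to the point x, -y, -z); pixel columns grow to the right and rows downward; lengths in m; the calibration is good to about 2 mm. A picture is of the moment at which its call begins. get_calibration takes no time and is no camera call.
- env.close_job(): hands the job in, once; it reports no verdict.
Trained networks look in the newest picture that a camera, given by its name, has taken for a name from the list of things; names that differ only in an ending like _2 or _b are one class to them, and where a whole thing is asked for, a point or a joint stands for the part that bears it (a point fixed in the world has none). Each returns a list of dicts, best first, with "conf" (0 to 1); they miss things now and then, are a little off and sometimes report something else, mostly with a low value. They report only what shows in the picture. A call takes as long as a camera call. They do not tell look-alikes from the thing itself.
- env.silhouettes(camera, name): "region" (480x640 bool, what is visible of it) and "point" ([row, column] in pixels, amid what is visible of it).
- env.tip_of(camera, name): "point" ([row, column] in pixels: a listed point, or the origin of a listed thing).
The state is a dict: "time_s": time; "q": joint angles; "qvel": joint speeds; "joint_efforts": joint torques, N m; "position": TCP position; "tool_rot": TCP orientation; "ft_force": force on the tool from outside, world axes, zero at the start; "wrist_torque": the same for the moment, N m; "grip_width": finger opening in m.
Only numpy, scipy, OpenCV 4.12 (cv2) and the standard library are available. Lean on these libraries where they do the work, as an engineer would, in place of code of your own. Each camera call takes 0.05 s, during which the arm holds its last target.

## Working session

There is one attempt and no reset: what is moved stays moved. The work goes in short steps, Python scripts to look and compute and a tool call to move; the robot and the scene stay as the last step left them, time stands still between calls to the robot, and variables do not carry over. Pictures are saved under pics/ and viewed, and the job is handed in when it is done.

Besides the shell and the picture viewer there is one more tool, called after "Emit:" as name(argument=value, ...) on one line, values as JSON. move_arm: Moves the arm, as the interface text tells. Its arguments: {"type":"object","properties":{"moves":{"type":"array"},"grip":{"type":"number"},"grip_force":{"type":"number"}},"required":["moves"]}

```bash
mkdir -p pics; ls; python3 - <<'E'
from rig import env
import cv2
for n in("scene","top"):
    im=env.get_image(n); cv2.imwrite(f"pics/{n}0.png",cv2.cvtColor(im,cv2.COLOR_RGB2BGR))
    c=env.get_calibration(n); print(n,c)
    for t in("well","timer_grip","vial_red_mid","vial_white_mid","vial_green_mid","mixer","rack"):
        print(t,[( [round(float(x),1) for x in d["point"]],round(float(d["conf"]),2)) for d in env.tip_of(n,t)])
print(env.observe())
E
```

```text
pics
scene {'fovy': 53.66393853760365, 'cx': 308.9702157733033, 'cy': 248.98063135443508, 'extrinsics': array([[ 0.47493581,  0.88000604,  0.00503402, -0.23880142],
       [-0.53096027,  0.28198596,  0.79910269,  0.24635737],
       [ 0.70179567, -0.38219535,  0.60117348, -1.52941343],
       [ 0.        ,  0.        ,  0.        ,  1.        ]])}
well [([274.0, 269.2], 0.79)]
timer_grip [([244.3, 249.8], 0.81)]
vial_red_mid [([209.0, 364.2], 0.69), ([284.2, 89.9], 0.68), ([227.1, 391.0], 0.63), ([204.1, 389.8], 0.47), ([235.4, 479.0], 0.24)]
vial_white_mid [([224.1, 368.7], 0.75)]
vial_green_mid [([224.9, 411.7], 0.47)]
mixer [([282.0, 259.3], 0.65)]
rack [([279.8, 256.9], 0.74), ([236.7, 391.5], 0.63)]
top {'fovy': 50.19214368341782, 'cx': 327.07773242610216, 'cy': 237.53591718236333, 'extrinsics': array([[-0.01297782, -0.99980415,  0.01494091, -0.03323289],
       [ 0.99177196, -0.01096753,  0.12754644, -0.56159285],
       [-0.1273576 ,  0.01647325,  0.99172006, -1.23695659],
       [ 0.        ,  0.        ,  0.        ,  1.        ]])}
well [([230.0, 368.4], 0.56)]
timer_grip [
[... 384 characters left out ...]
11608e-03,
        8.38564904e+01, -1.23355308e+01]), 'qvel': array([-0.00204912, -0.05678988,  0.10815089,  0.0081305 ,  0.12630916,
       -0.01949519]), 'joint_efforts': array([-1.82968630e-03, -4.48282313e+01, -2.31457508e+01, -2.68029362e-04,
        5.13748237e-04, -3.28361193e-05]), 'position': array([0.19569421, 0.51400066, 0.19453903]), 'tool_rot': array([[-9.34549362e-01,  3.55833516e-01,  3.67414485e-06],
       [ 3.55833515e-01,  9.34549360e-01,  6.28247032e-05],
       [ 1.89214653e-05,  6.00201701e-05, -9.99999998e-01]]), 'ft_force': array([ 1.02352613, -0.85878717,  0.24433584]), 'wrist_torque': array([-0.00883548, -0.01048876,  0.03391602]), 'grip_width': 0.08529475457462747}
```

View pics/scene0.png

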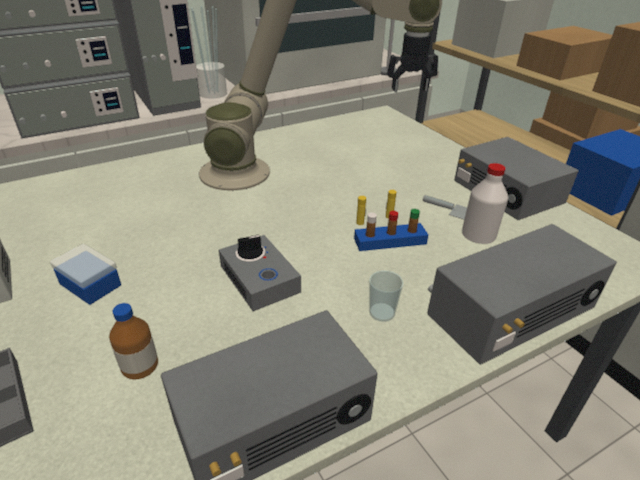

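View pics/top0.png

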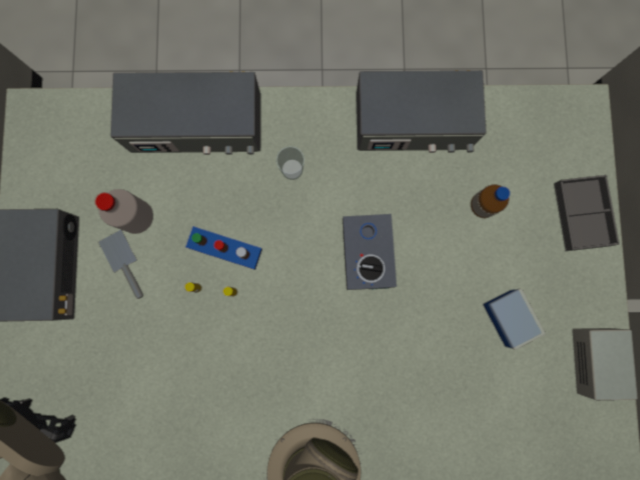

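```bash
python3 - <<'E'
import cv2
a=cv2.imread("pics/scene0.png");cv2.imwrite("pics/s_crop.png",cv2.resize(a[150:350,210:470],None,fx=3,fy=3,interpolation=2))
a=cv2.imread("pics/top0.png");cv2.imwrite("pics/t_crop.png",cv2.resize(a[170:340,150:420],None,fx=2.9,fy=2.9,interpolation=2))
E
```

```text
(no output)
```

View pics/s_crop.png

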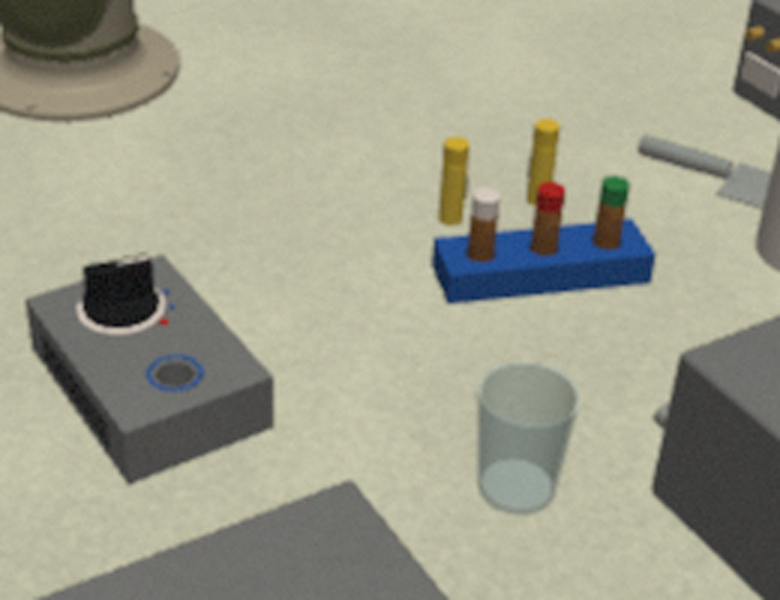

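View pics/t_crop.png

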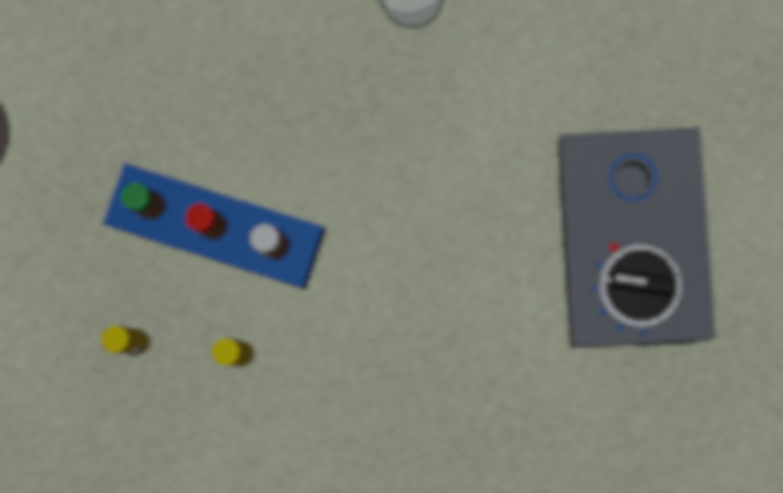

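```bash
cat > h.py <<'E'
from rig import env
import numpy as np, cv2
def K(n):
    c=env.get_calibration(n); f=240/np.tan(np.radians(c["fovy"]/2)); return c,f
def proj(n,P):
    c,f=K(n); P=np.atleast_2d(P); q=P@c["extrinsics"][:3,:3].T+c["extrinsics"][:3,3]
    return np.stack([c["cx"]+f*q[:,0]/-q[:,2], c["cy"]+f*(-q[:,1])/-q[:,2]],1)  # col,row
def ray(n,uv):
    c,f=K(n); R=c["extrinsics"][:3,:3]; t=c["extrinsics"][:3,3]
    d=np.array([(uv[0]-c["cx"])/f,-(uv[1]-c["cy"])/f,-1.]); return -R.T@t, R.T@d/np.linalg.norm(d)
def atz(n,uv,z):
    o,d=ray(n,uv); return o+d*(z-o[2])/d[2]
def tri(u,v):
    A=np.zeros((3,3));b=np.zeros(3);rs=[ray("scene",u),ray("top",v)]
    for o,d in rs:
        M=np.eye(3)-np.outer(d,d);A+=M;b+=M@o
    p=np.linalg.solve(A,b); return p,[np.linalg.norm((np.eye(3)-np.outer(d,d))@(p-o)) for o,d in rs]
def cen(m,box):
    r0,r1,c0,c1=box; k=np.zeros_like(m);k[r0:r1,c0:c1]=1; r,c=np.nonzero(m&k.astype(bool)); return np.array([c.mean(),r.mean()]),len(r)
def save(im,name): cv2.imwrite("pics/"+name,cv2.cvtColor(im,cv2.COLOR_RGB2BGR))
E
python3 - <<'E'
from h import *
a={n:env.get_image(n).astype(int) for n in("scene","top")}
def m(n,kind):
    r,g,b=[a[n][...,i] for i in range(3)]
    return {"red":(r>g+60)&(r>b+60)&(g<60),"blue":(b>r+25)&(b>g+12),"white":(r>150)&(g>150)&(b>140),"green":(g>r+40)&(g>b+20)}[kind]
S={"red":(205,225,380,405),"blue":(255,290,255,285),"white":(212,226,362,380),"green":(205,222,405,425)}
T={"red":(238,252,212,230),"blue":(220,242,355,382),"white":(244,262,233,251),"green":(230,246,188,206)}
for k in S:
    u,nu=cen(m("scene",k),S[k]);v,nv=cen(m("top",k),T[k])
    p,e=tri(u,v); print(k,u,nu,v,nv,p.round(4),np.round(e,4), [atz(n,x,z).round(4) for n,x in(("scene",u),("top",v)) for z in ((.055,) if k=="blue" else (.088,.083))])
E
```

```text
red [393.20289855 215.50724638] 69 [218.80645161 244.80645161] 62 [0.5407 0.2191 0.0785] [0.0006 0.0006] [array([0.552 , 0.2088, 0.088 ]), array([0.546 , 0.2139, 0.083 ]), array([0.54  , 0.2178, 0.088 ]), array([0.5405, 0.2188, 0.083 ])]
blue [268.04395604 274.08791209] 91 [367.7007874  230.61417323] 127 [ 0.5746 -0.1403  0.0542] [0.0006 0.0006] [array([ 0.5753, -0.1412,  0.055 ]), array([ 0.5748, -0.1396,  0.055 ])]
white [372.93548387 216.96774194] 124 [240.625 252.   ] 8 [0.5235 0.168  0.0796] [0.0008 0.0008] [array([0.534 , 0.1608, 0.088 ]), array([0.5279, 0.1656, 0.083 ]), array([0.5222, 0.1661, 0.088 ]), array([0.5227, 0.1668, 0.083 ])]
green [414.54098361 212.8852459 ] 61 [196.1754386  237.43859649] 57 [0.5585 0.2724 0.0805] [0.0011 0.0011] [array([0.5671, 0.2629, 0.088 ]), array([0.5612, 0.2684, 0.083 ]), array([0.5582, 0.2716, 0.088 ]), array([0.5588, 0.2728, 0.083 ])]
```

```bash
python3 - <<'E'
from h import *
im=env.get_image("top"); s=env.get_image("scene")
save(cv2.resize(im[205:300,330:410],None,fx=6,fy=6,interpolation=cv2.INTER_CUBIC),"t_mix.png")
save(cv2.resize(s[225:310,210:310],None,fx=7,fy=7,interpolation=cv2.INTER_CUBIC),"s_mix.png")
for n in("top","scene"):
  for nm in ("timer_grip","well","mixer","timer"):
    for d in env.silhouettes(n,nm)[:1]:
        r=d["region"].astype(np.uint8); c,_=cv2.findContours(r,0,2); c=max(c,key=cv2.contourArea)
        print(n,nm,d["conf"],r.sum(),cv2.minAreaRect(c),d["point"])
E
```

```text
top timer_grip 0.72 3732 ((368.86724853515625, 251.7431182861328), (74.51824951171875, 51.55793380737305), 86.633544921875) [254.6, 370.2]
top well 0.83 3700 ((368.8953552246094, 251.63214111328125), (74.48616027832031, 50.904544830322266), 86.09950256347656) [250.3, 368.9]
top mixer 0.9 3619 ((369.58978271484375, 251.70579528808594), (74.31820678710938, 50.19369125366211), 86.98721313476562) [254.2, 369.3]
top timer 0.92 441 ((370.7500305175781, 267.7500305175781), (23.33452033996582, 22.62741470336914), 45.0) [268.3, 373.6]
scene timer_grip 0.79 481 ((250.0, 247.0), (22.0, 24.0), 90.0) [247.3, 252.1]
scene well 0.8 4047 ((259.55889892578125, 270.45843505859375), (82.32154083251953, 59.68671798706055), 54.782405853271484) [270.9, 255.6]
scene mixer 0.78 4130 ((259.55731201171875, 269.81585693359375), (80.697509765625, 61.6837158203125), 57.094757080078125) [270.8, 258.8]
scene timer 0.79 494 ((248.94232177734375, 247.2115478515625), (22.357240676879883, 24.90675163269043), 78.69007110595703) [248.8, 249.1]
```

View pics/t_mix.png

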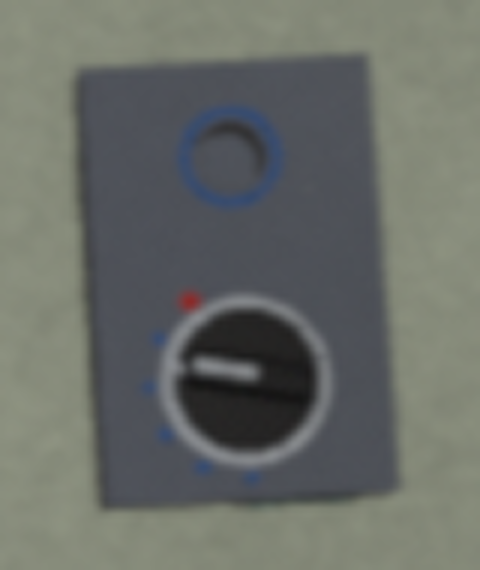

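View pics/s_mix.png

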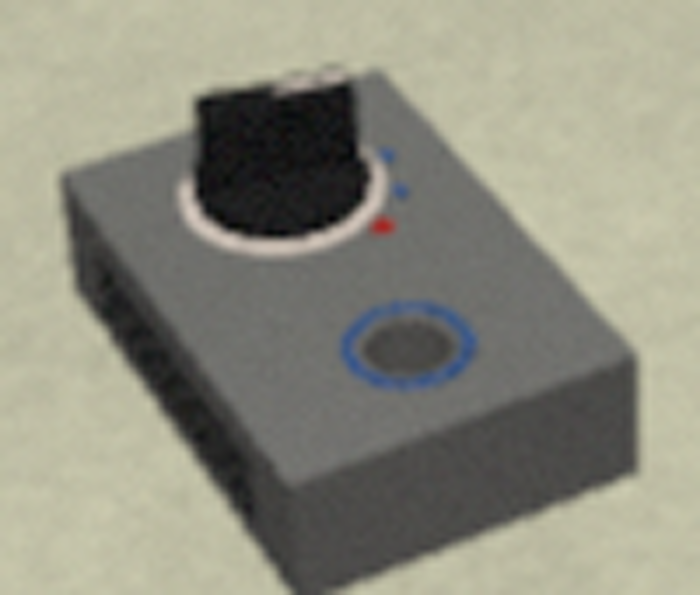

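```bash
python3 - <<'E'
from h import *
def T(x,y,z): return atz("top",((x+.5)/6-.5+330,(y+.5)/6-.5+205),z)
def S(x,y,z): return atz("scene",((x+.5)/7-.5+210,(y+.5)/7-.5+225),z)
c=np.array([T(*p,.055) for p in((80,68),(366,56),(398,490),(103,508))]); print(c.round(4),"\nmid",c.mean(0))
w=T(231,157,.055);k=T(246,381,.055);r=T(190,302,.055);p0=T(195,364,.097);p1=T(258,374,.097)
print("well",w,"knob",k,np.linalg.norm(w-k),"red",r)
d=w-k; print("mixer yaw",np.degrees(np.arctan2(d[1],d[0])), "edges",[np.degrees(np.arctan2(*(a-b)[[1,0]])) for a,b in((c[0],c[3]),(c[1],c[2]))],np.degrees(np.arctan2(*(c[0]-c[1])[[1,0]]))-90)
print("ptr",np.degrees(np.arctan2(*(p0-p1)[[1,0]])),p0,p1,"dot",np.degrees(np.arctan2(*(r-k)[[1,0]])),np.linalg.norm(r-k))
cs=np.array([S(*p,.055) for p in((66,178),(378,70),(634,357),(294,485))]); print(cs.round(4),"mid",cs.mean(0))
ws=S(409,346,.055); ks=S(283,180,.055) ; print("scene well",ws,"red",S(383,226,.055))
E
```

```text
[[ 0.612  -0.0794  0.055 ]
 [ 0.6157 -0.1971  0.055 ]
 [ 0.4379 -0.2049  0.055 ]
 [ 0.4322 -0.0856  0.055 ]] 
mid [ 0.52444881 -0.14174471  0.055     ]
well [ 0.57442012 -0.14055032  0.055     ] knob [ 0.48267188 -0.14451068  0.055     ] 0.09183367969816729 red [ 0.51507428 -0.12247886  0.055     ]
mixer yaw 2.471670321191104 edges [np.float64(1.9846911370924063), np.float64(2.5192439364787598)] 1.8368086180840208
ptr 80.28528832795605 [ 0.48674949 -0.12042207  0.097     ] [ 0.48253395 -0.14504595  0.097     ] dot 34.21351301294324 0.03918311476122243
[[ 0.4418 -0.2061  0.055 ]
 [ 0.4334 -0.0888  0.055 ]
 [ 0.6127 -0.0815  0.055 ]
 [ 0.6175 -0.198   0.055 ]] mid [ 0.52635335 -0.14357557  0.055     ]
scene well [ 0.57495198 -0.14119189  0.055     ] red [ 0.51522294 -0.12341152  0.055     ]
```

```bash
cat >> h.py <<'E'
def plan(x,y,z,yaw=None):
    o=env.observe(); R=o["tool_rot"]; t=R.T@(np.array([x,y,z])-o["position"])*1000
    cy=np.degrees(np.arctan2(R[1,1],R[0,1])); s=0 if yaw is None else -np.radians((yaw-cy+180)%360-180)
    print("pos",o["position"].round(4),"yaw",round(cy,2),"shift",t.round(1),"spin",round(s,3),"F",o["ft_force"].round(2),"tau",o["wrist_torque"].round(3),"w",round(o["grip_width"],4),"t",o["time_s"],"q",o["q"].round(1))
E
python3 -c "
from h import *
plan(.541,.2195,.15,-18.5)"
```

```text
pos [0.1957 0.514  0.1945] yaw 69.16 shift [-427.5 -152.4   44.5] spin 1.53 F [-0.67  0.71 -0.49] tau [-0.005  0.01  -0.017] w 0.0851 t 1.4 q [ 56.8  21.8  74.3  -0.   83.9 -12.3]
```

Emit:
move_arm(moves=[[-13, -5, 1, 0.05], [-40, -14, 4, 0.15], [-70, -25, 7, 0.27], [-100, -36, 10, 0.4], [-130, -46, 13, 0.53], [-160, -57, 17, 0.66], [-190, -68, 20, 0.79], [-220, -78, 23, 0.92], [-250, -89, 26, 1.04], [-280, -100, 29, 1.16], [-310, -110, 32, 1.27], [-340, -121, 35, 1.37], [-370, -132, 38, 1.45], [-400, -143, 42, 1.51], [-420, -150, 44, 1.53], [-427.5, -152.4, 44.5, 1.53], [-427.5, -152.4, 44.5, 1.53], [-427.5, -152.4, 44.5, 1.53]], grip=0.2, grip_force=40)

```text
time_s: 3.2
position: [0.5403, 0.2201, 0.1502]
tool_rot: [[0.316, 0.949, -0.0], [0.949, -0.316, 0.0], [0.0, -0.0, -1.0]]
ft_force: [0.3, 0.5, -0.6]
grip_width: 0.0685
```

```bash
python3 -c "
from h import *
plan(.541,.2195,.044,-18.5)
t=env.get_image('top');s=env.get_image('scene')
save(cv2.resize(t[190:310,150:310],None,fx=4,fy=4),'t1.png');save(cv2.resize(s[130:270,320:480],None,fx=4,fy=4),'s1.png')"
```

```text
pos [0.5403 0.2201 0.1502] yaw -18.44 shift [ -0.4   0.9 106.2] spin 0.001 F [ 0.33  0.54 -0.61] tau [-0.05   0.025  0.02 ] w 0.0685 t 3.2 q [10.5 27.1 73.2  0.  79.8 29. ]
```

View pics/s1.png

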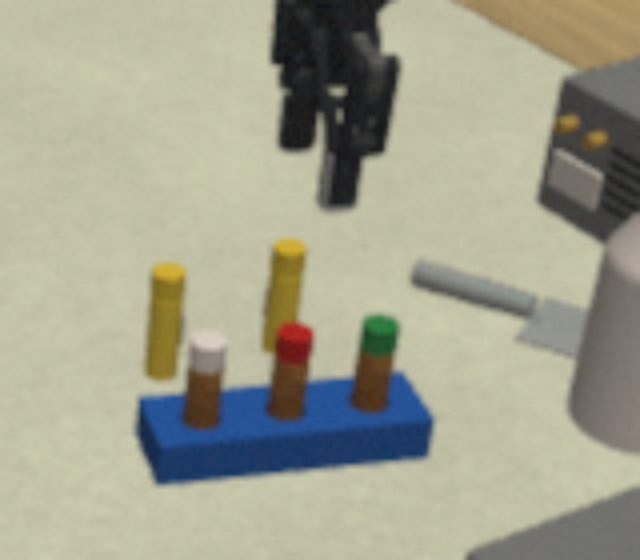

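View pics/t1.png

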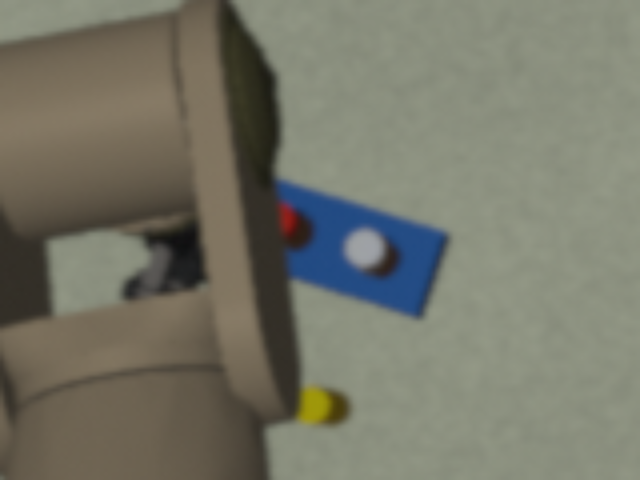

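The red-capped amber vial in the rack's middle hole (scene ≈393,216; top ≈219,245) is the target. The all-yellow ones (scene ≈362,210 and 391,204) stand outside the rack and are look-alikes. The crop confirms this, and the jaws are above the target and straddle it across the rack.

Emit:
move_arm(moves=[[0, 0.5, 10, 0], [0, 0.9, 25, 0], [0, 0.9, 40, 0], [0, 0.9, 55, 0], [0, 0.9, 70, 0], [0, 0.9, 85, 0], [0, 0.9, 97, 0], [0, 0.9, 104, 0], [0, 0.9, 106, 0], [0, 0.9, 106, 0], [0, 0.9, 106, 0]])

```text
time_s: 4.4
position: [0.5422, 0.2193, 0.0446]
tool_rot: [[0.317, 0.948, 0.001], [0.948, -0.317, 0.0], [0.001, 0.001, -1.0]]
ft_force: [0.3, 0.6, -0.6]
grip_width: 0.0684
```

Emit:
move_arm(moves=[[0, 0, 0, 0], [0, 0, 0, 0], [0, 0, 0, 0], [0, 0, 0, 0], [0, 0, 0, 0], [0, 0, 0, 0], [0, 0, 0, 0], [0, 0, 0, 0]], grip=1, grip_force=35)

```text
time_s: 5.2
position: [0.5421, 0.2192, 0.0444]
tool_rot: [[0.317, 0.948, 0.001], [0.948, -0.317, 0.0], [0.0, 0.001, -1.0]]
ft_force: [-1.2, 0.1, 6.5]
grip_width: 0.0209
```

```bash
python3 -c "
from h import *
plan(.541,.2195,.044,-18.5)
s=env.get_image('scene')
save(cv2.resize(s[130:270,320:480],None,fx=4,fy=4),'s2.png')"
```

```text
pos [0.5421 0.2192 0.0444] yaw -18.5 shift [-0.1 -1.1  0.4] spin -0.0 F [-1.17  0.07  6.51] tau [0.023 0.145 0.011] w 0.0209 t 5.2 q [10.4 33.5 81.1  0.  65.4 28.9]
```

View pics/s2.png

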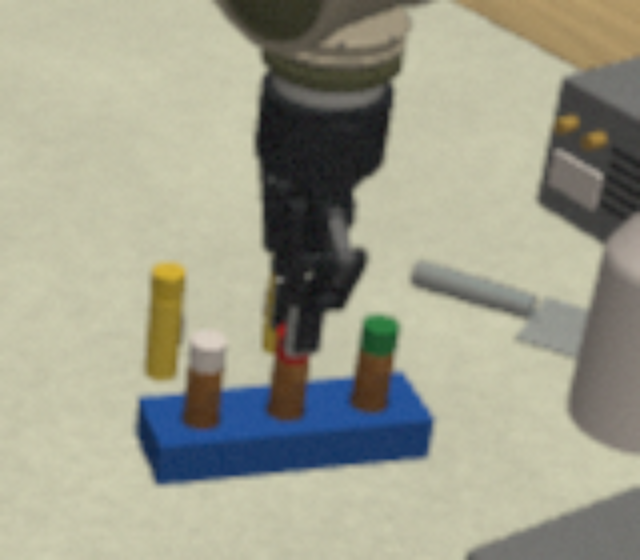

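```bash
python3 -c "
from h import *
p=env.observe()['position']
for dz in (0,.005,.01,.015,.02):
  for dj in (0,.0115,.02): print(dz,dj,((proj('scene',p+[.948*dj,-.317*dj,dz])-[320,130])*4).round(0))"
```

```text
0 0 [[289. 388.]]
0 0.0115 [[295. 398.]]
0 0.02 [[299. 406.]]
0.005 0 [[290. 382.]]
0.005 0.0115 [[296. 392.]]
0.005 0.02 [[300. 399.]]
0.01 0 [[291. 375.]]
0.01 0.0115 [[297. 385.]]
0.01 0.02 [[301. 393.]]
0.015 0 [[292. 368.]]
0.015 0.0115 [[297. 378.]]
0.015 0.02 [[302. 386.]]
0.02 0 [[293. 362.]]
0.02 0.0115 [[298. 372.]]
0.02 0.02 [[303. 379.]]
```

```bash
python3 -c "
from h import *
p=np.array([.5403,.2201,.1502])
for dj in (-.034,0,.034):
  for dz in (0,.013,.03): print(dj,dz,((proj('scene',p+[.948*dj,-.317*dj,dz])-[320,130])*4).round(0))
print(((proj('scene',[[.541,.2195,.03],[.541,.2195,.07],[.541,.2195,.088]])-[320,130])*4).round(0))
s=env.get_image('scene')
save(cv2.resize(s[190:240,370:430],None,fx=10,fy=10,interpolation=cv2.INTER_CUBIC),'s3.png')"
```

```text
-0.034 0 [[290. 214.]]
-0.034 0.013 [[293. 195.]]
-0.034 0.03 [[296. 170.]]
0 0 [[308. 241.]]
0 0.013 [[311. 222.]]
0 0.03 [[314. 197.]]
0.034 0 [[326. 270.]]
0.034 0.013 [[329. 250.]]
0.034 0.03 [[333. 225.]]
[[286. 406.]
 [293. 353.]
 [296. 329.]]
```

View pics/s3.png

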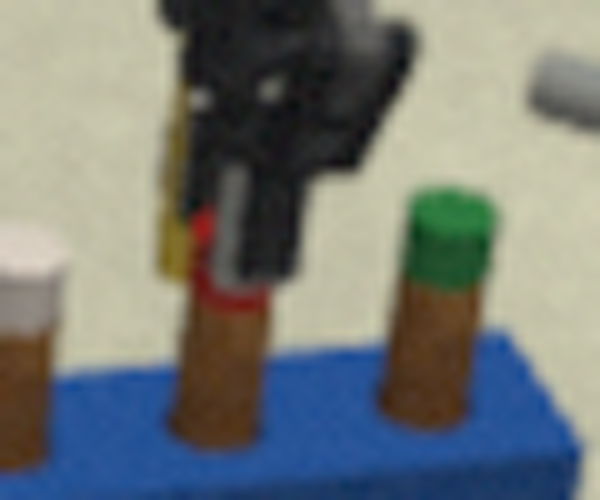

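The picture disagrees with the reported height. The fingertips show at the cap, around z≈0.075, and the 20.9 mm width suggests the jaws hold the cap rather than the 23 mm glass. I'll open the jaws and check in small steps.

Emit:
move_arm(moves=[[0, 0, 0, 0], [0, 0, 0, 0], [0, 0, 0, 0], [0, 0, 0, 0], [0, 0, 0, 0]], grip=0.5)

```text
time_s: 5.8
position: [0.5418, 0.2192, 0.0439]
tool_rot: [[0.317, 0.948, -0.0], [0.948, -0.317, -0.0], [-0.0, -0.0, -1.0]]
ft_force: [-0.4, -0.2, 0.3]
grip_width: 0.0429
```

```bash
python3 -c "
from h import *
plan(.541,.2195,.044,-18.5); print(env.grip_point_offset)
s=env.get_image('scene')
save(cv2.resize(s[160:240,350:450],None,fx=7,fy=7,interpolation=cv2.INTER_CUBIC),'s4.png')
save(env.get_image('top'),'t4.png')"
```

```text
pos [0.5418 0.2192 0.0439] yaw -18.51 shift [ 0.1 -0.8 -0.1] spin -0.0 F [-0.41 -0.19  0.33] tau [-0.056  0.026  0.013] w 0.0429 t 5.8 q [10.4 33.5 81.1 -0.  65.4 28.9]
0.0187
```

View pics/s4.png

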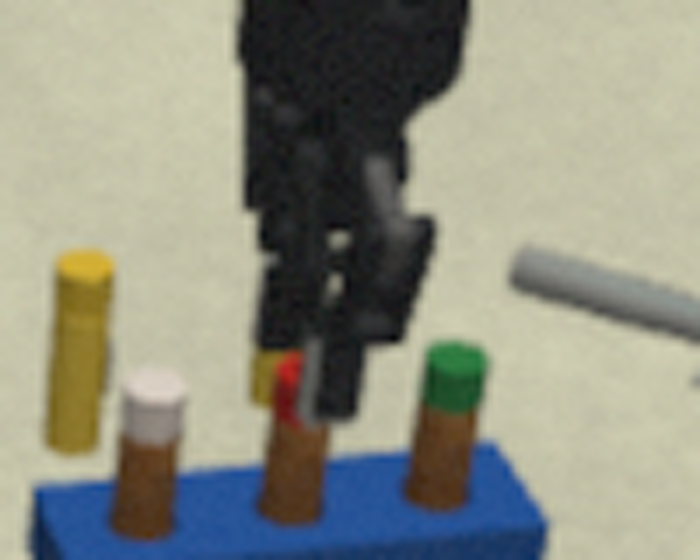

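View pics/t4.png

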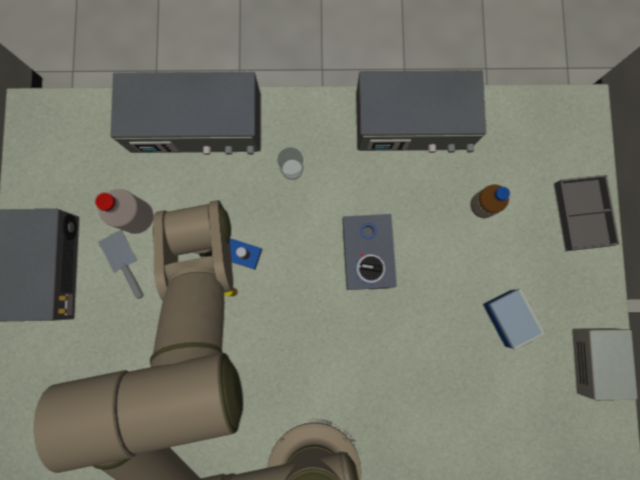

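Emit:
move_arm(moves=[[0, 0, 1, 0], [0, 0, 3, 0], [0, 0, 5, 0], [0, 0, 7, 0], [0, 0, 9, 0], [0, 0, 11, 0], [0, 0, 12, 0], [0, 0, 12, 0], [0, 0, 12, 0]])

```text
time_s: 6.8
position: [0.5419, 0.2192, 0.0321]
tool_rot: [[0.317, 0.948, 0.0], [0.948, -0.317, 0.0], [0.0, 0.0, -1.0]]
ft_force: [0.8, -0.1, -0.0]
grip_width: 0.0429
```

```bash
python3 -c "
from h import *
plan(.541,.2195,.044,-18.5); 
s=env.get_image('scene')
save(cv2.resize(s[160:240,350:450],None,fx=7,fy=7,interpolation=cv2.INTER_CUBIC),'s5.png')"
```

```text
pos [0.5419 0.2192 0.0321] yaw -18.51 shift [  0.   -1.  -11.9] spin -0.0 F [ 0.84 -0.08 -0.05] tau [ 0.005 -0.007  0.016] w 0.0429 t 6.8 q [10.4 34.4 81.8 -0.  63.8 28.9]
```

View pics/s5.png

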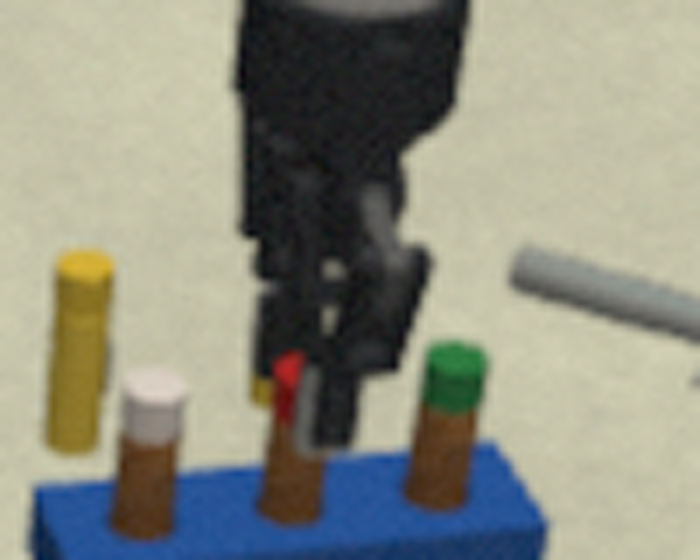

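Emit:
move_arm(moves=[[0, 0, 1, 0], [0, 0, 2, 0], [0, 0, 3, 0], [0, 0, 4, 0], [0, 0, 5, 0], [0, 0, 6, 0]])

```text
time_s: 7.45
position: [0.5418, 0.2192, 0.0259]
tool_rot: [[0.317, 0.948, -0.0], [0.948, -0.317, -0.0], [-0.0, -0.0, -1.0]]
ft_force: [0.1, -0.0, 0.4]
grip_width: 0.0424
```

Emit:
move_arm(moves=[[0, 0, 1, 0], [0, 0, 2, 0], [0, 0, 3, 0], [0, 0, 4, 0], [0, 0, 5, 0], [0, 0, 6, 0], [0, 0, 7, 0], [0, 0, 7, 0]])

```text
time_s: 8.25
position: [0.5418, 0.2192, 0.0188]
tool_rot: [[0.317, 0.948, -0.0], [0.948, -0.317, -0.0], [-0.0, -0.0, -1.0]]
ft_force: [0.0, 0.3, -0.6]
grip_width: 0.0429
```

```bash
python3 -c "
from h import *
plan(.541,.2195,.044,-18.5); 
s=env.get_image('scene')
save(cv2.resize(s[160:240,350:450],None,fx=7,fy=7,interpolation=cv2.INTER_CUBIC),'s6.png')"
```

```text
pos [0.5418 0.2192 0.0188] yaw -18.51 shift [  0.1  -0.8 -25.2] spin -0.0 F [ 0.02  0.34 -0.57] tau [-0.034  0.013  0.006] w 0.0429 t 8.25 q [10.4 35.3 82.5  0.  62.1 28.9]
```

View pics/s6.png

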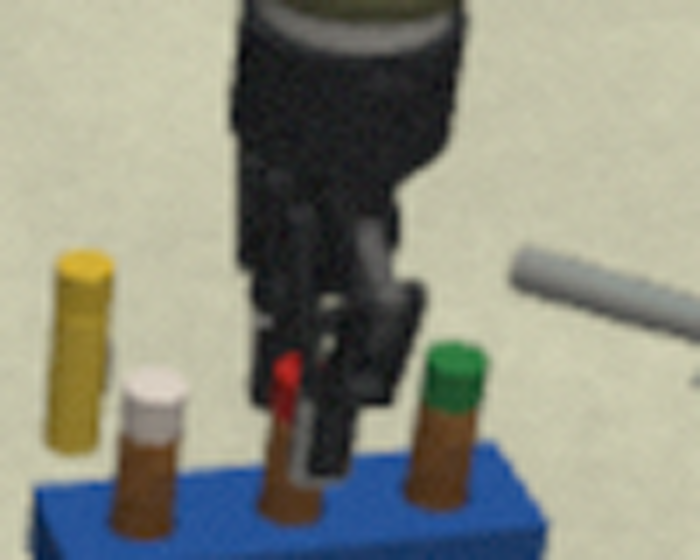

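Reported z is 0.019 with no force, and the picture shows the tips well above the rack top. So the reported height is about 35 mm too low, and I'll go by pictures and contact for z.

Emit:
move_arm(moves=[[0, 0, 1, 0], [0, 0, 2, 0], [0, 0, 3, 0], [0, 0, 4, 0], [0, 0, 5, 0], [0, 0, 6, 0], [0, 0, 6, 0]])

```text
time_s: 9.0
position: [0.5418, 0.2192, 0.0129]
tool_rot: [[0.317, 0.948, -0.0], [0.948, -0.317, -0.0], [-0.0, -0.0, -1.0]]
ft_force: [-0.3, 0.2, -0.6]
grip_width: 0.0428
```

Emit:
move_arm(moves=[[0, 0, 0, 0], [0, 0, 0, 0], [0, 0, 0, 0], [0, 0, 0, 0], [0, 0, 0, 0], [0, 0, 0, 0]], grip=1, grip_force=30)

```text
time_s: 9.6
position: [0.5419, 0.2192, 0.0131]
tool_rot: [[0.317, 0.948, 0.0], [0.948, -0.317, 0.0], [0.0, 0.0, -1.0]]
ft_force: [-0.9, 0.8, 1.3]
grip_width: 0.022
```

Emit:
move_arm(moves=[[0, 0, -2, 0], [0, 0, -6, 0], [0, 0, -14, 0], [0, 0, -24, 0], [0, 0, -34, 0], [0, 0, -46, 0], [0, 0, -60, 0], [0, 0, -80, 0], [0, 0, -100, 0], [0, 0, -118, 0], [0, 0, -130, 0], [0, 0, -134, 0], [0, 0, -134, 0], [0, 0, -134, 0]])

```text
time_s: 11.0
position: [0.5414, 0.2191, 0.1462]
tool_rot: [[0.317, 0.948, -0.001], [0.948, -0.317, -0.0], [-0.001, -0.001, -1.0]]
ft_force: [-0.3, 0.2, -0.8]
grip_width: 0.0225
```

```bash
python3 -c "
from h import *
plan(.5747,-.1405,.15,-18.5); 
s=env.get_image('scene')
save(cv2.resize(s[110:260,330:450],None,fx=4,fy=4,interpolation=cv2.INTER_CUBIC),'s7.png')"
```

```text
pos [0.5414 0.2191 0.1462] yaw -18.51 shift [-330.4  145.7   -3.7] spin -0.0 F [-0.28  0.2  -0.82] tau [-0.004  0.064  0.001] w 0.0225 t 11.0 q [10.4 27.4 73.3 -0.  79.4 28.9]
```

View pics/s7.png

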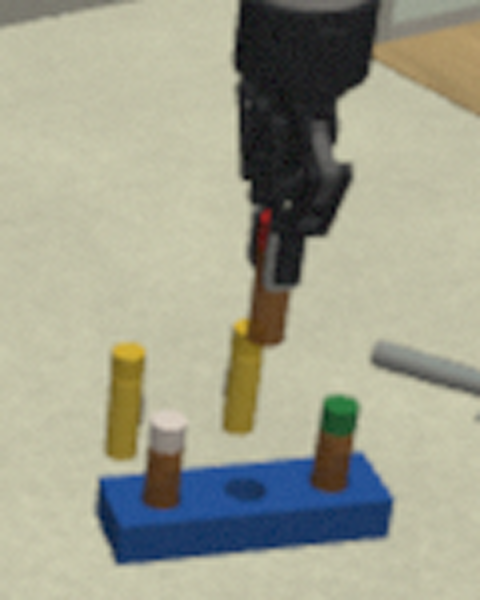

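Emit:
move_arm(moves=[[-7, 3, 0, 0], [-25, 11, 0, 0], [-50, 22, 0, 0], [-80, 35, 0, 0], [-110, 48, 0, 0], [-140, 62, 0, 0], [-170, 75, 0, 0], [-200, 88, 0, 0], [-230, 101, 0, 0], [-260, 114, 0, 0], [-285, 126, 0, 0], [-305, 135, 0, 0], [-320, 141, 0, 0], [-328, 145, 0, 0], [-330.4, 145.7, 0, 0], [-330.4, 145.7, 0, 0], [-330.4, 145.7, 0, 0], [-330.4, 145.7, 0, 0]])

```text
time_s: 12.85
position: [0.5751, -0.1396, 0.1471]
tool_rot: [[0.316, 0.949, 0.0], [0.949, -0.316, 0.0], [0.0, 0.0, -1.0]]
ft_force: [0.7, 0.3, -0.8]
grip_width: 0.0227
```

Emit:
move_arm(moves=[[0, 0, 10, 0], [0, 0, 25, 0], [0, 0, 40, 0], [0, 0, 55, 0], [0, 0, 66, 0], [0, 0, 70, 0], [0, 0, 70, 0], [0, 0, 70, 0]])

```text
time_s: 13.65
position: [0.5755, -0.1405, 0.0775]
tool_rot: [[0.317, 0.948, 0.001], [0.948, -0.317, -0.0], [-0.0, 0.001, -1.0]]
ft_force: [0.4, -0.4, -0.2]
grip_width: 0.0219
```

```bash
python3 -c "
from h import *
plan(.5747,-.1405,.0765,-18.5); 
s=env.get_image('scene');t=env.get_image('top')
save(cv2.resize(s[215:315,205:325],None,fx=6,fy=6,interpolation=cv2.INTER_CUBIC),'s8.png')
save(t[150:350,250:480],'t8.png')
print((proj('scene',[[.5747,-.1405,z] for z in(.055,.07,.075,.08)])-[205,215])*6)
"
```

```text
pos [ 0.5755 -0.1405  0.0775] yaw -18.5 shift [-0.3 -0.7  1. ] spin -0.0 F [ 0.37 -0.43 -0.21] tau [-0.044  0.014 -0.007] w 0.0219 t 13.65 q [-25.2  31.9  77.6   0.   70.5  -6.7]
[[379.44427784 353.03540443]
 [377.51405029 321.22179913]
 [376.86311071 310.49314966]
 [376.20835068 299.70153246]]
```

View pics/s8.png

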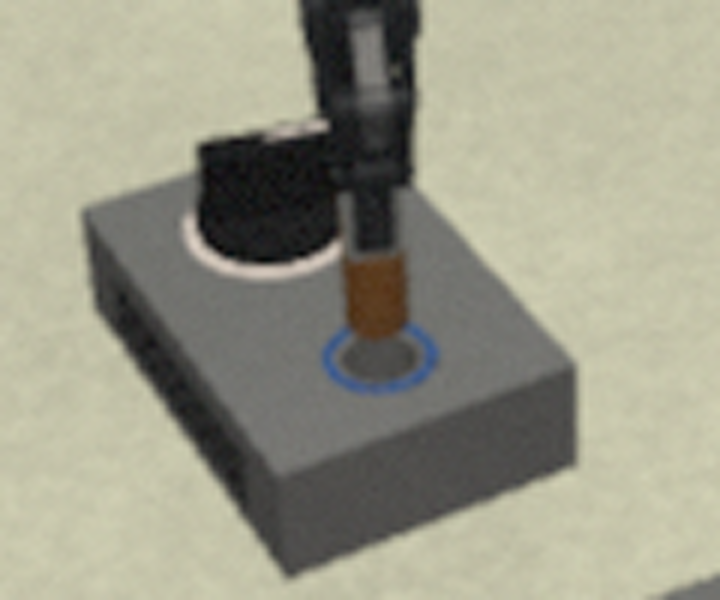

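View pics/t8.png

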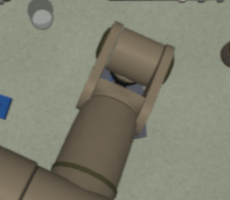

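The vial's bottom (s8 ≈377,320) sits within about 1 mm of the well axis (ring centre ≈381,356, which falls at row ~319 at the vial's height). I'll make a small correction and descend in stages.

Emit:
move_arm(moves=[[0.4, -0.5, 2, 0], [0.4, -0.5, 5, 0], [0.4, -0.5, 8, 0], [0.4, -0.5, 11, 0], [0.4, -0.5, 14, 0], [0.4, -0.5, 17, 0], [0.4, -0.5, 19, 0], [0.4, -0.5, 21, 0], [0.4, -0.5, 22, 0], [0.4, -0.5, 22, 0]])

```text
time_s: 14.75
position: [0.5748, -0.1398, 0.0549]
tool_rot: [[0.317, 0.948, -0.0], [0.948, -0.317, 0.0], [0.0, -0.0, -1.0]]
ft_force: [0.4, 0.8, -0.1]
grip_width: 0.022
```

```bash
python3 -c "
from h import *
plan(.5747,-.1405,.0321,-18.5); 
s=env.get_image('scene')
save(cv2.resize(s[215:315,205:325],None,fx=6,fy=6,interpolation=cv2.INTER_CUBIC),'s9.png')
"
```

```text
pos [ 0.5748 -0.1398  0.0549] yaw -18.51 shift [-0.6  0.2 22.8] spin -0.0 F [ 0.43  0.83 -0.14] tau [-0.018 -0.019 -0.004] w 0.022 t 14.75 q [-25.1  33.3  79.2   0.   67.5  -6.6]
```

View pics/s9.png

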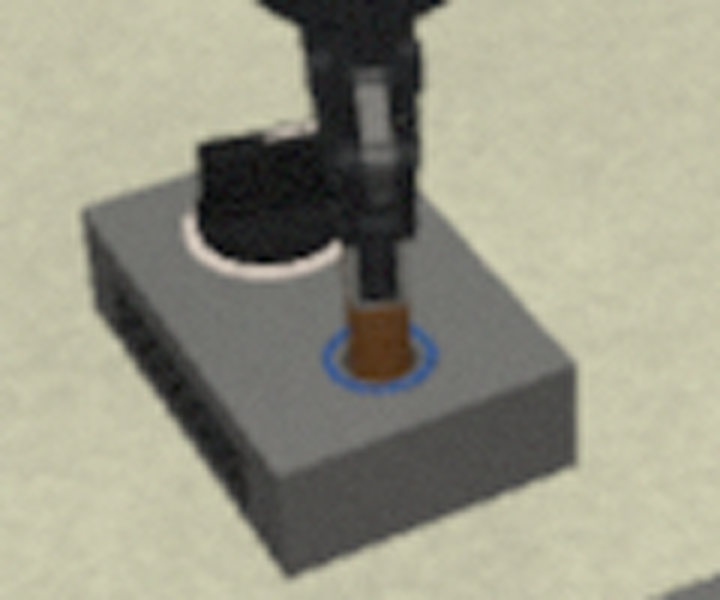

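It's entering the well cleanly with no force. Continuing down.

Emit:
move_arm(moves=[[0, 0, 2, 0], [0, 0, 4, 0], [0, 0, 6, 0], [0, 0, 8, 0], [0, 0, 10, 0], [0, 0, 12, 0], [0, 0, 14, 0], [0, 0, 16, 0], [0, 0, 18, 0], [0, 0, 19, 0], [0, 0, 19, 0]])

```text
time_s: 15.9
position: [0.5747, -0.1398, 0.0359]
tool_rot: [[0.317, 0.948, -0.0], [0.948, -0.317, 0.0], [0.0, -0.0, -1.0]]
ft_force: [0.2, -0.2, -0.7]
grip_width: 0.0221
```

Emit:
move_arm(moves=[[0, 0, 0.5, 0], [0, 0, 1, 0], [0, 0, 1.5, 0], [0, 0, 2, 0], [0, 0, 2.5, 0], [0, 0, 2.5, 0]])

```text
time_s: 16.5
position: [0.5748, -0.1398, 0.0334]
tool_rot: [[0.317, 0.948, -0.0], [0.948, -0.317, 0.0], [0.0, -0.0, -1.0]]
ft_force: [0.8, -0.1, -0.7]
grip_width: 0.0224
```

Emit:
move_arm(moves=[[0, 0, 0.5, 0], [0, 0, 1, 0], [0, 0, 1, 0]])

```text
time_s: 16.8
position: [0.5747, -0.1398, 0.0324]
tool_rot: [[0.317, 0.948, -0.0], [0.948, -0.317, 0.0], [0.0, -0.0, -1.0]]
ft_force: [0.2, -0.3, 0.7]
grip_width: 0.0221
```

Emit:
move_arm(moves=[[0, 0, 0.4, 0], [0, 0, 0.6, 0], [0, 0, 0.6, 0]])

```text
time_s: 17.1
position: [0.5749, -0.1399, 0.0321]
tool_rot: [[0.317, 0.948, 0.0], [0.948, -0.317, -0.0], [-0.0, 0.0, -1.0]]
ft_force: [-0.4, 0.0, 2.4]
grip_width: 0.0221
```

Contact came at exactly the predicted height. I'll release and retreat.

Emit:
move_arm(moves=[[0, 0, 0, 0], [0, 0, 0, 0], [0, 0, 0, 0], [0, 0, 0, 0], [0, 0, 0, 0]], grip=0.5)

```text
time_s: 17.6
position: [0.5748, -0.1398, 0.0319]
tool_rot: [[0.317, 0.948, -0.0], [0.948, -0.317, 0.0], [0.0, -0.0, -1.0]]
ft_force: [-0.3, -0.1, -0.1]
grip_width: 0.0429
```

Emit:
move_arm(moves=[[0, 0, -3, 0], [0, 0, -10, 0], [0, 0, -25, 0], [0, 0, -45, 0], [0, 0, -65, 0], [0, 0, -85, 0], [0, 0, -97, 0], [0, 0, -100, 0], [0, 0, -100, 0]])

```text
time_s: 18.5
position: [0.5747, -0.1398, 0.1319]
tool_rot: [[0.317, 0.948, 0.0], [0.948, -0.317, -0.0], [-0.0, 0.0, -1.0]]
ft_force: [-0.0, -0.2, -0.7]
grip_width: 0.0427
```

```bash
python3 -c "
from h import *
plan(.4827,-.1445,.13,-9.7); 
s=env.get_image('scene')
save(cv2.resize(s[195:315,205:325],None,fx=5,fy=5,interpolation=cv2.INTER_CUBIC),'s10.png')
print((proj('scene',[[.5747,-.1405,z] for z in(.055,.107)])-[205,195])*5)
"
```

```text
pos [ 0.5747 -0.1398  0.1319] yaw -18.51 shift [-33.6 -85.8   1.9] spin -0.154 F [-0.03 -0.23 -0.72] tau [ 0.01   0.004 -0.046] w 0.0427 t 18.5 q [-25.1  28.8  73.4  -0.   77.8  -6.6]
[[316.20356487 394.19617036]
 [310.50431051 300.26225682]]
```

View pics/s10.png

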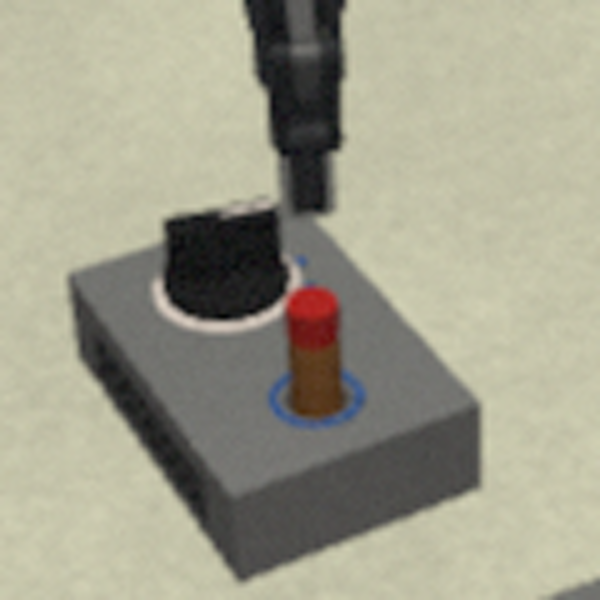

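Vial stands home and upright: cap at (314,302) in the crop, predicted ≈(312,302). The mixer has not moved. Now to the knob, with jaws across the bar (pointer bearing 80.3°, red dot 34.2°, so about 0.80 rad to turn).

Emit:
move_arm(moves=[[-3, -8, 0, -0.01], [-8, -20, 0, -0.04], [-14, -36, 0, -0.07], [-20, -52, 0, -0.1], [-26, -66, 0, -0.13], [-31, -78, 0, -0.15], [-33.6, -85.8, 0, -0.154], [-33.6, -85.8, 0, -0.154], [-33.6, -85.8, 0, -0.154]], grip=0.66)

```text
time_s: 19.45
position: [0.4829, -0.1445, 0.1318]
tool_rot: [[0.169, 0.986, 0.0], [0.986, -0.169, 0.0], [0.0, 0.0, -1.0]]
ft_force: [-0.3, -0.3, 0.8]
grip_width: 0.0288
```

```bash
python3 -c "
from h import *
plan(.4827,-.1445,.07,-9.7); 
s=env.get_image('scene')
save(cv2.resize(s[175:295,195:315],None,fx=5,fy=5,interpolation=cv2.INTER_CUBIC),'s11.png')
"
```

```text
pos [ 0.4829 -0.1445  0.1318] yaw -9.71 shift [-0.  -0.2 61.8] spin -0.0 F [-0.27 -0.27  0.8 ] tau [ 0.013  0.    -0.047] w 0.0288 t 19.45 q [-30.1  20.6  87.5   0.   71.9 -20.4]
```

View pics/s11.png

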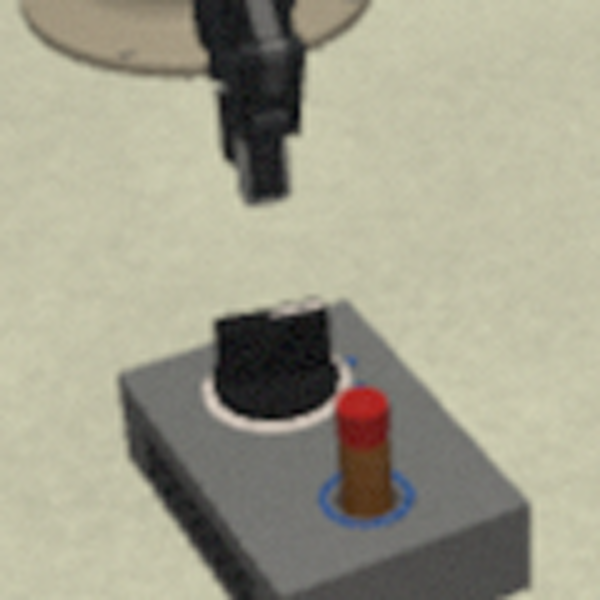

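Emit:
move_arm(moves=[[0, 0, 8, 0], [0, 0, 20, 0], [0, 0, 32, 0], [0, 0, 44, 0], [0, 0, 52, 0], [0, 0, 56, 0], [0, 0, 56, 0], [0, 0, 56, 0]])

```text
time_s: 20.3
position: [0.483, -0.1446, 0.0762]
tool_rot: [[0.168, 0.986, 0.0], [0.986, -0.168, -0.0], [-0.0, 0.001, -1.0]]
ft_force: [0.7, -0.1, -0.2]
grip_width: 0.0288
```

```bash
python3 -c "
from h import *
plan(.4827,-.1445,.07,-9.7); 
s=env.get_image('scene')
save(cv2.resize(s[195:295,195:315],None,fx=6,fy=6,interpolation=cv2.INTER_CUBIC),'s12.png')
"
```

```text
pos [ 0.483  -0.1446  0.0762] yaw -9.68 shift [ 0.  -0.3  6.2] spin 0.0 F [ 0.68 -0.08 -0.16] tau [-0.02   0.025 -0.004] w 0.0288 t 20.3 q [-30.1  24.4  92.1  -0.   63.5 -20.5]
```

View pics/s12.png

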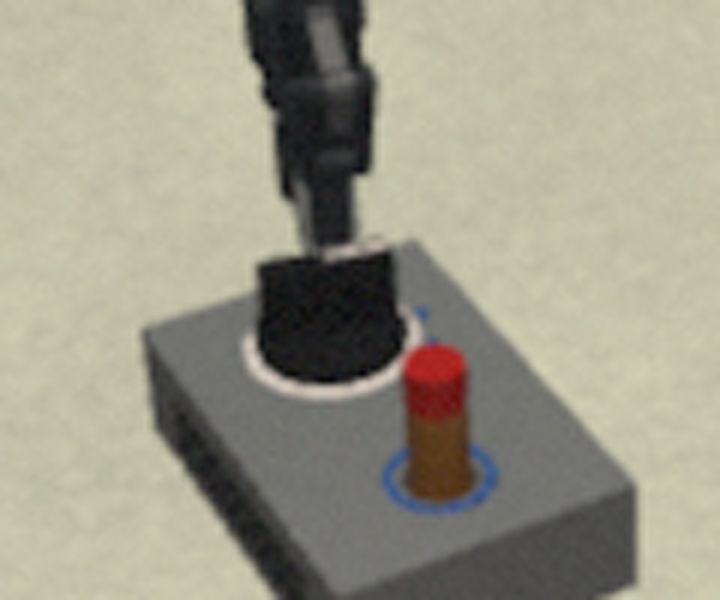

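Emit:
move_arm(moves=[[0, 0, 2, 0], [0, 0, 4, 0], [0, 0, 6, 0], [0, 0, 8, 0], [0, 0, 10, 0], [0, 0, 12, 0], [0, 0, 13, 0]])

```text
time_s: 21.05
position: [0.4827, -0.1445, 0.0627]
tool_rot: [[0.168, 0.986, -0.0], [0.986, -0.168, 0.0], [0.0, -0.0, -1.0]]
ft_force: [0.4, -0.4, -0.1]
grip_width: 0.0287
```

Emit:
move_arm(moves=[[0, 0, 1, 0], [0, 0, 2, 0], [0, 0, 3, 0], [0, 0, 4, 0]])

```text
time_s: 21.45
position: [0.4828, -0.1445, 0.0589]
tool_rot: [[0.168, 0.986, -0.0], [0.986, -0.168, -0.0], [-0.0, -0.0, -1.0]]
ft_force: [-0.2, 0.5, 0.1]
grip_width: 0.0292
```

Emit:
move_arm(moves=[[0, 0, 1, 0], [0, 0, 2, 0], [0, 0, 3, 0], [0, 0, 4, 0]])

```text
time_s: 21.85
position: [0.4828, -0.1445, 0.0549]
tool_rot: [[0.168, 0.986, 0.0], [0.986, -0.168, -0.0], [-0.0, 0.0, -1.0]]
ft_force: [0.4, 0.1, -0.1]
grip_width: 0.029
```

```bash
python3 -c "
from h import *
plan(.4827,-.1445,.03,-9.7); 
s=env.get_image('scene')
save(cv2.resize(s[195:295,195:315],None,fx=6,fy=6,interpolation=cv2.INTER_CUBIC),'s13.png')
"
```

```text
pos [ 0.4828 -0.1445  0.0549] yaw -9.68 shift [-0.  -0.1 24.9] spin 0.0 F [ 0.39  0.07 -0.06] tau [0.019 0.023 0.009] w 0.029 t 21.85 q [-30.1  26.1  93.6  -0.   60.3 -20.5]
```

View pics/s13.png

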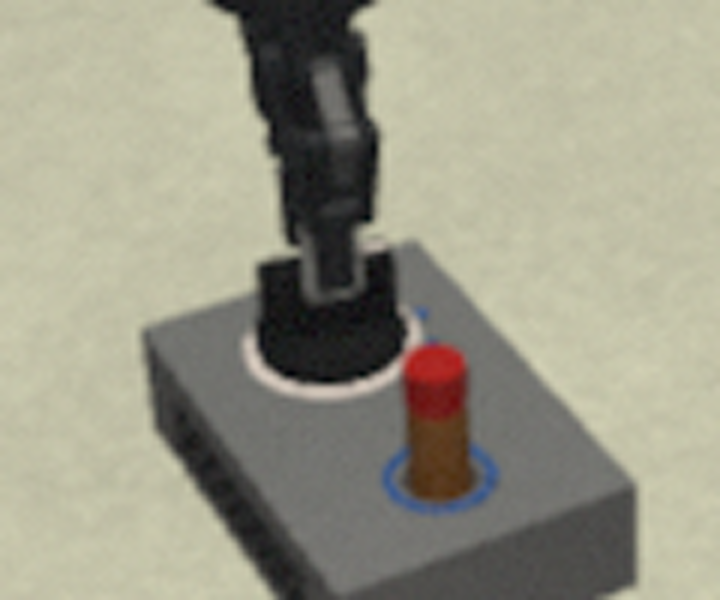

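The tips straddle the bar (near finger at ≈330,270). Continuing down to the flange.

Emit:
move_arm(moves=[[0, 0, 1, 0], [0, 0, 2.5, 0], [0, 0, 4, 0], [0, 0, 5.5, 0], [0, 0, 7, 0], [0, 0, 8, 0]])

```text
time_s: 22.5
position: [0.4827, -0.1445, 0.0468]
tool_rot: [[0.168, 0.986, -0.0], [0.986, -0.168, 0.0], [0.0, -0.0, -1.0]]
ft_force: [0.0, 0.5, -0.0]
grip_width: 0.0294
```

Emit:
move_arm(moves=[[0, 0, 1, 0], [0, 0, 2, 0], [0, 0, 3, 0], [0, 0, 4, 0], [0, 0, 5, 0]])

```text
time_s: 23.0
position: [0.4828, -0.1445, 0.0419]
tool_rot: [[0.168, 0.986, -0.0], [0.986, -0.168, -0.0], [-0.0, -0.0, -1.0]]
ft_force: [-1.1, -0.3, 0.2]
grip_width: 0.029
```

Emit:
move_arm(moves=[[0, 0, 1, 0], [0, 0, 2, 0], [0, 0, 3, 0]])

```text
time_s: 23.3
position: [0.4828, -0.1445, 0.0388]
tool_rot: [[0.168, 0.986, 0.0], [0.986, -0.168, -0.0], [-0.0, 0.0, -1.0]]
ft_force: [0.6, 0.6, 0.1]
grip_width: 0.0291
```

Emit:
move_arm(moves=[[0, 0, 1, 0], [0, 0, 2, 0], [0, 0, 2, 0]])

```text
time_s: 23.6
position: [0.4827, -0.1444, 0.0368]
tool_rot: [[0.168, 0.986, -0.0], [0.986, -0.168, 0.0], [0.0, -0.0, -1.0]]
ft_force: [-0.7, -0.4, 0.2]
grip_width: 0.0292
```

```bash
python3 -c "
from h import *
plan(.4827,-.1445,.03,-9.7); 
s=env.get_image('scene')
save(cv2.resize(s[195:295,195:315],None,fx=6,fy=6,interpolation=cv2.INTER_CUBIC),'s14.png')
"
```

```text
pos [ 0.4827 -0.1444  0.0368] yaw -9.68 shift [-0.1  0.   6.8] spin 0.0 F [-0.73 -0.37  0.2 ] tau [-0.01   0.008  0.042] w 0.0292 t 23.6 q [-30.1  27.6  94.8  -0.   57.6 -20.5]
```

View pics/s14.png

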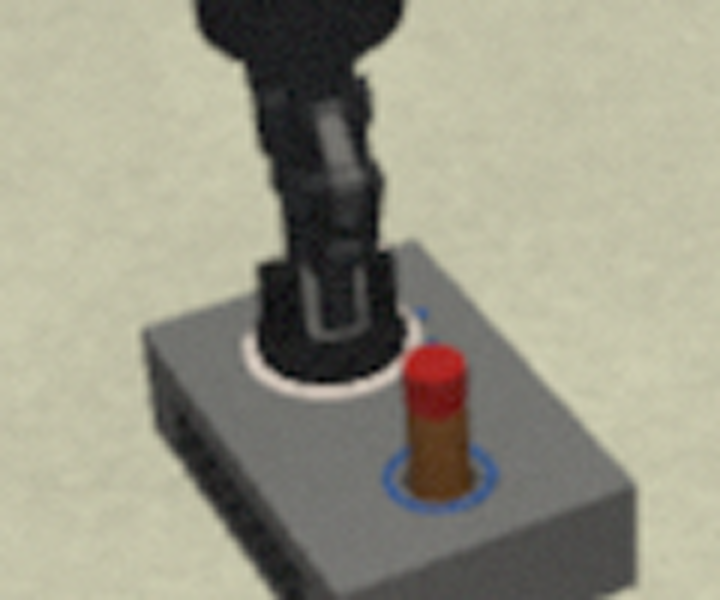

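Emit:
move_arm(moves=[[0, 0, 1, 0], [0, 0, 2, 0], [0, 0, 2, 0]])

```text
time_s: 23.95
position: [0.4827, -0.1444, 0.0348]
tool_rot: [[0.168, 0.986, -0.0], [0.986, -0.168, 0.0], [0.0, -0.0, -1.0]]
ft_force: [-0.4, 1.1, 0.2]
grip_width: 0.029
```

Emit:
move_arm(moves=[[0, 0, 1, 0], [0, 0, 2, 0], [0, 0, 2, 0]])

```text
time_s: 24.25
position: [0.4827, -0.1445, 0.0328]
tool_rot: [[0.168, 0.986, -0.0], [0.986, -0.168, 0.0], [0.0, -0.0, -1.0]]
ft_force: [-0.8, -0.8, -0.1]
grip_width: 0.029
```

Emit:
move_arm(moves=[[0, 0, 1, 0], [0, 0, 2, 0], [0, 0, 2, 0]])

```text
time_s: 24.55
position: [0.4827, -0.1444, 0.0308]
tool_rot: [[0.168, 0.986, -0.0], [0.986, -0.168, 0.0], [0.0, -0.0, -1.0]]
ft_force: [0.0, 0.3, 0.5]
grip_width: 0.0293
```

Emit:
move_arm(moves=[[0, 0, 1, 0], [0, 0, 2, 0], [0, 0, 2, 0]])

```text
time_s: 24.85
position: [0.4827, -0.1445, 0.0288]
tool_rot: [[0.168, 0.986, -0.0], [0.986, -0.168, 0.0], [0.0, -0.0, -1.0]]
ft_force: [0.4, -1.0, -0.5]
grip_width: 0.0292
```

Emit:
move_arm(moves=[[0, 0, 0, 0], [0, 0, 0, 0], [0, 0, 0, 0], [0, 0, 0, 0], [0, 0, 0, 0]], grip=1, grip_force=25)

```text
time_s: 25.35
position: [0.4828, -0.1445, 0.029]
tool_rot: [[0.168, 0.986, 0.0], [0.986, -0.168, -0.0], [-0.0, 0.0, -1.0]]
ft_force: [-1.1, 0.1, 1.1]
grip_width: 0.0134
```

Emit:
move_arm(moves=[[0, 0, 0, 0], [0, 0, 0, 0], [0, 0, 0, 0], [0, 0, 0, 0]], grip=1, grip_force=80)

```text
time_s: 25.75
position: [0.4828, -0.1445, 0.0291]
tool_rot: [[0.168, 0.986, 0.0], [0.986, -0.168, -0.0], [-0.0, 0.0, -1.0]]
ft_force: [-1.0, 0.4, 5.3]
grip_width: 0.0129
```

```bash
python3 -c "
from h import *
plan(.4827,-.1445,.03,-9.7); 
s=env.get_image('scene')
save(cv2.resize(s[195:295,195:315],None,fx=6,fy=6,interpolation=cv2.INTER_CUBIC),'s15.png')
"
```

```text
pos [ 0.4828 -0.1445  0.0291] yaw -9.68 shift [ 0.  -0.2 -0.9] spin 0.0 F [-0.97  0.37  5.28] tau [0.052 0.077 0.12 ] w 0.0129 t 25.75 q [-30.1  28.3  95.2  -0.   56.4 -20.5]
```

View pics/s15.png

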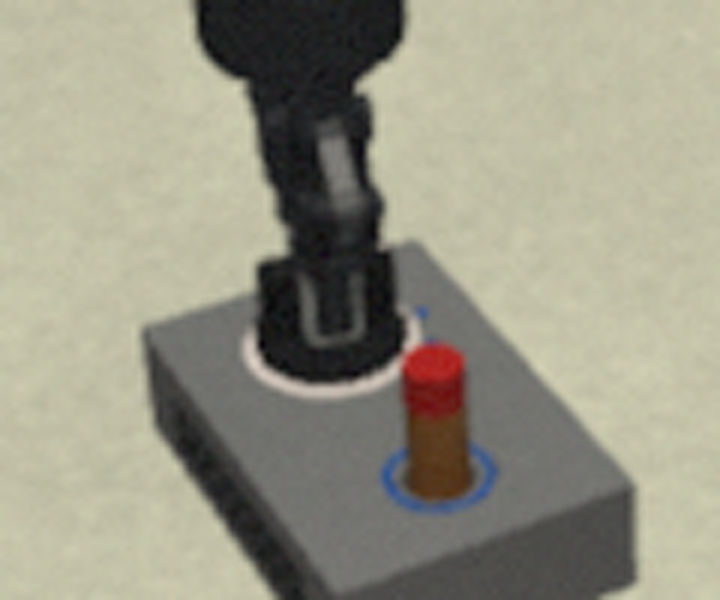

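Bar gripped and centred, mixer unmoved. Now press in small steps.

Emit:
move_arm(moves=[[0, 0, 0.5, 0], [0, 0, 0.5, 0], [0, 0, 0.5, 0]])

```text
time_s: 26.1
position: [0.4829, -0.1446, 0.0291]
tool_rot: [[0.168, 0.986, 0.001], [0.986, -0.168, -0.0], [-0.0, 0.001, -1.0]]
ft_force: [-1.8, 0.6, 9.3]
grip_width: 0.0127
```

Emit:
move_arm(moves=[[0, 0, 0.5, 0], [0, 0, 0.5, 0], [0, 0, 0.5, 0]])

```text
time_s: 26.4
position: [0.4829, -0.1446, 0.029]
tool_rot: [[0.168, 0.986, 0.001], [0.986, -0.168, -0.001], [-0.0, 0.001, -1.0]]
ft_force: [-3.4, 1.1, 16.2]
grip_width: 0.0132
```

Emit:
move_arm(moves=[[0, 0, 0.1, 0], [0, 0, 0.1, 0], [0, 0, 0.1, 0]])

```text
time_s: 26.7
position: [0.4829, -0.1446, 0.029]
tool_rot: [[0.168, 0.986, 0.001], [0.986, -0.168, -0.001], [-0.001, 0.001, -1.0]]
ft_force: [-3.7, 1.0, 15.9]
grip_width: 0.0128
```

Emit:
move_arm(moves=[[0, 0, 0, 0.02], [0, 0, 0, 0.04], [0, 0, 0, 0.06], [0, 0, 0, 0.08], [0, 0, 0, 0.1], [0, 0, 0, 0.1]])

```text
time_s: 27.3
position: [0.4828, -0.1446, 0.029]
tool_rot: [[0.266, 0.964, 0.001], [0.964, -0.266, -0.001], [-0.001, 0.001, -1.0]]
ft_force: [-3.8, 2.2, 16.9]
grip_width: 0.0131
```

```bash
python3 -c "
from h import *
plan(.4827,-.1445,.03,-9.7); 
s=env.get_image('scene')
save(cv2.resize(s[195:295,195:315],None,fx=6,fy=6,interpolation=cv2.INTER_CUBIC),'s16.png')
"
```

```text
pos [ 0.4828 -0.1446  0.029 ] yaw -15.41 shift [ 0.  -0.1 -1. ] spin -0.1 F [-3.82  2.23 16.89] tau [0.336 0.743 0.261] w 0.0131 t 27.3 q [-30.1  28.3  95.3  -0.   56.4 -14.7]
```

View pics/s16.png

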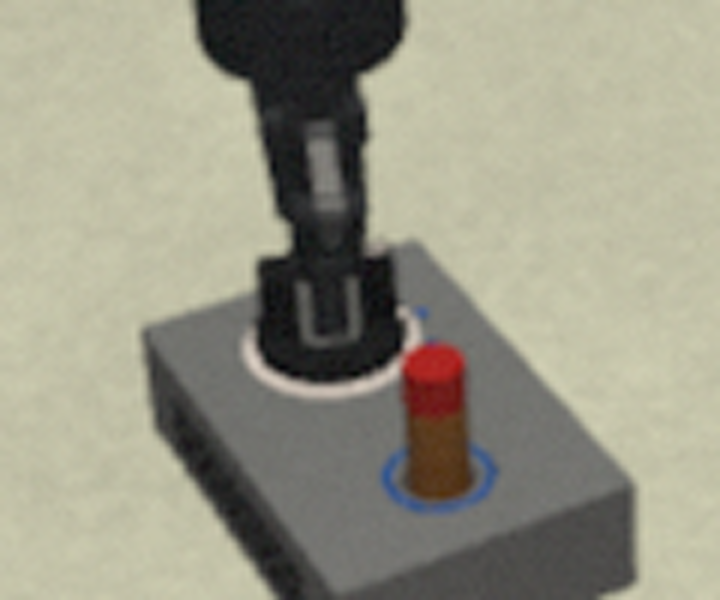

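Emit:
move_arm(moves=[[0, 0, 0, 0], [0, 0, 0, 0], [0, 0, 0, 0]], grip=1, grip_force=115)

```text
time_s: 27.65
position: [0.4829, -0.1446, 0.0291]
tool_rot: [[0.265, 0.964, 0.001], [0.964, -0.265, -0.001], [-0.001, 0.001, -1.0]]
ft_force: [-4.3, 1.9, 18.3]
grip_width: 0.0125
```

Emit:
move_arm(moves=[[0, 0, 0, 0.02], [0, 0, 0, 0.04], [0, 0, 0, 0.06], [0, 0, 0, 0.08], [0, 0, 0, 0.08]])

```text
time_s: 28.15
position: [0.4828, -0.1445, 0.0291]
tool_rot: [[0.342, 0.94, 0.001], [0.94, -0.342, -0.001], [-0.001, 0.001, -1.0]]
ft_force: [-4.4, 1.6, 18.2]
grip_width: 0.0124
```

```bash
python3 -c "
from h import *
plan(.4827,-.1445,.03,-9.7); 
s=env.get_image('scene')
save(cv2.resize(s[195:295,195:315],None,fx=6,fy=6,interpolation=cv2.INTER_CUBIC),'s17.png')
"
```

```text
pos [ 0.4828 -0.1445  0.0291] yaw -19.99 shift [ 0.  -0.1 -0.9] spin -0.18 F [-4.37  1.56 18.17] tau [0.354 0.82  0.243] w 0.0124 t 28.15 q [-30.1  28.3  95.3  -0.   56.4 -10.1]
```

View pics/s17.png

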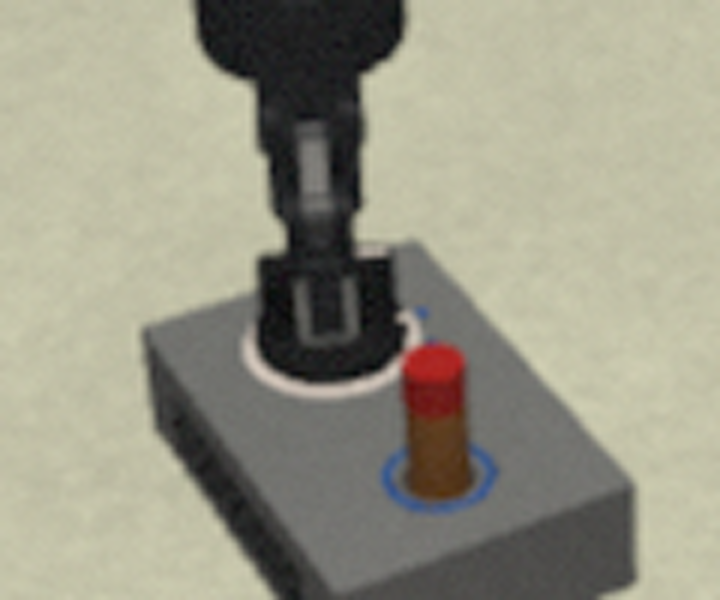

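The pointer nub on the flange now shows at (405,315), so the knob is turning. The mixer edges are unchanged. Continuing.

Emit:
move_arm(moves=[[0, 0, 0, 0.02], [0, 0, 0, 0.05], [0, 0, 0, 0.08], [0, 0, 0, 0.11], [0, 0, 0, 0.14], [0, 0, 0, 0.17], [0, 0, 0, 0.2], [0, 0, 0, 0.2]])

```text
time_s: 29.0
position: [0.4826, -0.1445, 0.0291]
tool_rot: [[0.522, 0.853, 0.0], [0.853, -0.522, -0.001], [-0.0, 0.001, -1.0]]
ft_force: [-5.0, 1.7, 18.6]
grip_width: 0.0129
```

```bash
python3 -c "
from h import *
plan(.4827,-.1445,.03,-9.7); 
s=env.get_image('scene')
save(cv2.resize(s[195:295,195:315],None,fx=6,fy=6,interpolation=cv2.INTER_CUBIC),'s18.png')
"
```

```text
pos [ 0.4826 -0.1445  0.0291] yaw -31.47 shift [ 0.   0.1 -0.9] spin -0.38 F [-5.04  1.66 18.57] tau [0.372 0.973 0.185] w 0.0129 t 29.0 q [-30.1  28.3  95.3  -0.   56.4   1.3]
```

View pics/s18.png

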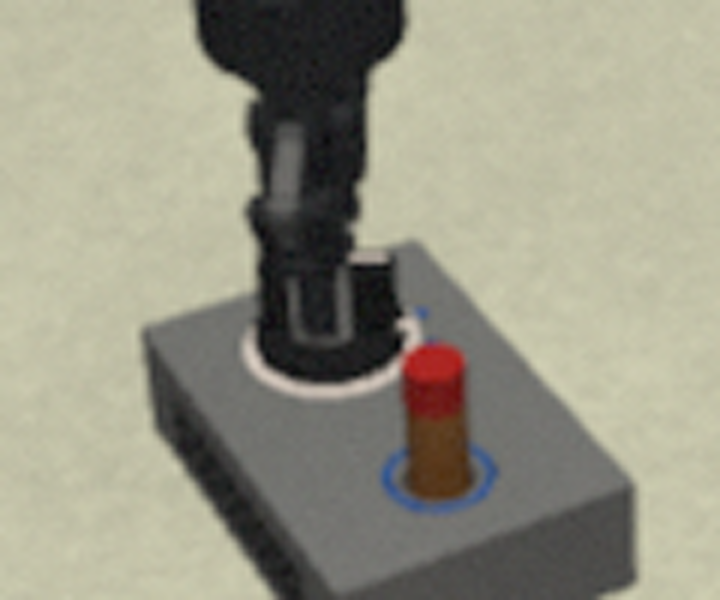

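The knob is following (pointer end now at ≈370,258, nub ≈410,328) and the mixer is still.

Emit:
move_arm(moves=[[0, 0, 0, 0.02], [0, 0, 0, 0.05], [0, 0, 0, 0.08], [0, 0, 0, 0.11], [0, 0, 0, 0.14], [0, 0, 0, 0.17], [0, 0, 0, 0.2], [0, 0, 0, 0.2]])

```text
time_s: 29.85
position: [0.4825, -0.1444, 0.0291]
tool_rot: [[0.681, 0.732, 0.0], [0.732, -0.681, -0.0], [-0.0, 0.0, -1.0]]
ft_force: [-6.2, 2.2, 19.4]
grip_width: 0.0127
```

Emit:
move_arm(moves=[[0, 0, 0, 0.02], [0, 0, 0, 0.05], [0, 0, 0, 0.08], [0, 0, 0, 0.11], [0, 0, 0, 0.14], [0, 0, 0, 0.14]])

```text
time_s: 30.45
position: [0.4824, -0.1443, 0.029]
tool_rot: [[0.777, 0.63, -0.0], [0.63, -0.777, -0.0], [-0.0, 0.0, -1.0]]
ft_force: [-6.0, 3.7, 19.4]
grip_width: 0.0126
```

```bash
python3 -c "
from h import *
plan(.4827,-.1445,.03,-9.7); 
s=env.get_image('scene')
save(cv2.resize(s[195:295,195:315],None,fx=6,fy=6,interpolation=cv2.INTER_CUBIC),'s19.png')
"
```

```text
pos [ 0.4824 -0.1443  0.029 ] yaw -50.95 shift [ 0.1  0.4 -1. ] spin -0.72 F [-5.98  3.74 19.37] tau [0.509 1.1   0.216] w 0.0126 t 30.45 q [-30.1  28.3  95.3  -0.   56.4  20.8]
```

View pics/s19.png

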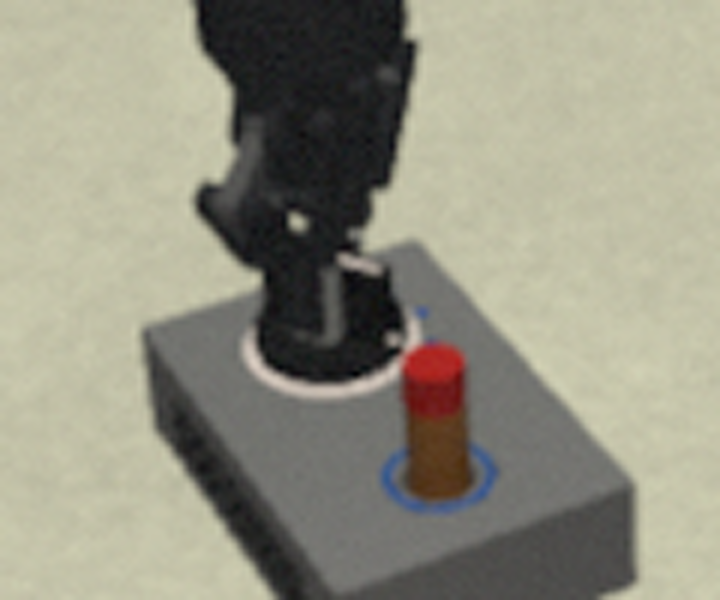

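Emit:
move_arm(moves=[[0, 0, 0, 0.02], [0, 0, 0, 0.04], [0, 0, 0, 0.06], [0, 0, 0, 0.06]])

```text
time_s: 30.9
position: [0.4824, -0.1442, 0.029]
tool_rot: [[0.813, 0.583, -0.0], [0.583, -0.813, -0.0], [-0.0, -0.0, -1.0]]
ft_force: [-6.2, 3.4, 20.3]
grip_width: 0.0125
```

```bash
python3 -c "
from h import *
plan(.4827,-.1445,.03,-9.7)"
```

```text
pos [ 0.4824 -0.1442  0.029 ] yaw -54.37 shift [ 0.1  0.4 -1. ] spin -0.78 F [-6.24  3.36 20.35] tau [0.532 1.064 0.217] w 0.0125 t 30.9 q [-30.1  28.3  95.3  -0.   56.4  24.2]
```

Emit:
move_arm(moves=[[0, 0, 0, 0.02], [0, 0, 0, 0.04], [0, 0, 0, 0.04]])

```text
time_s: 31.2
position: [0.4824, -0.1442, 0.029]
tool_rot: [[0.835, 0.55, -0.0], [0.55, -0.835, -0.0], [-0.0, 0.0, -1.0]]
ft_force: [-6.2, 2.9, 20.0]
grip_width: 0.0122
```

```bash
python3 -c "
from h import *
plan(.4827,-.1445,.03,-9.7); 
s=env.get_image('scene')
save(cv2.resize(s[195:295,195:315],None,fx=6,fy=6,interpolation=cv2.INTER_CUBIC),'s20.png')
"
```

```text
pos [ 0.4824 -0.1442  0.029 ] yaw -56.66 shift [ 0.1  0.4 -1. ] spin -0.82 F [-6.24  2.87 20.01] tau [0.575 1.089 0.208] w 0.0122 t 31.2 q [-30.1  28.3  95.3  -0.   56.4  26.5]
```

View pics/s20.png

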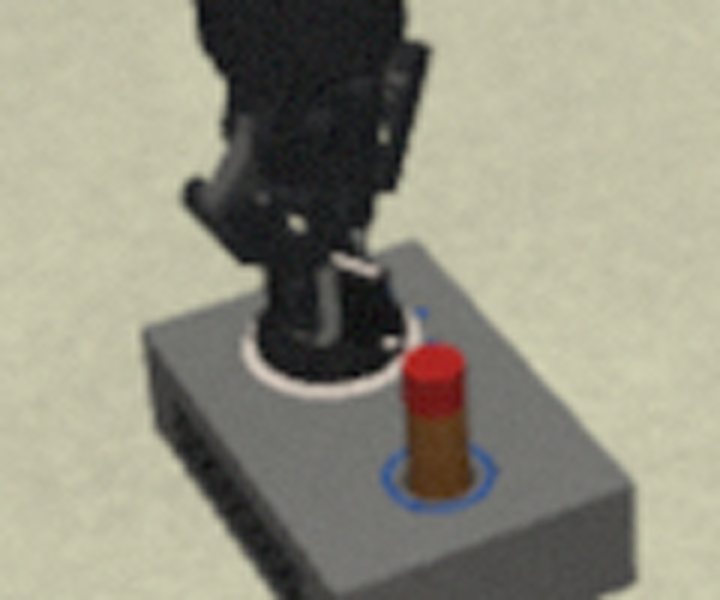

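```bash
python3 -c "
from h import *
def S(x,y,z): return atz('scene',((x+.5)/6-.5+195,(y+.5)/6-.5+195),z)
k=np.array([.4827,-.1445])
for a,b in (((338,258),(382,270)),((333,255),(380,272))):
  d=S(*b,.0975)-S(*a,.0975);print(np.degrees(np.arctan2(d[1],d[0])),np.linalg.norm(d))
for p in ((410,328),(393,338),(390,342)):
  for z in (.066,):
    d=S(*p,z)[:2]-k; print(p,np.degrees(np.arctan2(d[1],d[0])),np.linalg.norm(d))
for th in (80,60,50,45,40,34): print(th,(proj('scene',[.4827+.026*np.cos(np.radians(th)),-.1445+.026*np.sin(np.radians(th)),.066])-[195,195])*6+2.5)
"
```

```text
37.822215909495064 0.01886829587511125
31.54008402183015 0.021615423988128487
(410, 328) 53.67112308940877 0.030636712938455504
(393, 338) 38.039697727776286 0.02656752020034867
(390, 342) 32.287376834971006 0.02685854387614183
80 [[397.86196    308.61760243]]
60 [[399.39327593 322.47570395]]
50 [[397.07981935 329.51483923]]
45 [[395.16517033 332.9678339 ]]
40 [[392.76040263 336.3404452 ]]
34 [[389.25105136 340.24408291]]
```

The pointer now measures ≈32–34°, and the dot is at 34.2°. I'll turn slightly further to make sure it rests on the stop.

Emit:
move_arm(moves=[[0, 0, 0, 0.02], [0, 0, 0, 0.04], [0, 0, 0, 0.04]])

```text
time_s: 31.55
position: [0.4829, -0.1442, 0.0291]
tool_rot: [[0.856, 0.517, 0.001], [0.517, -0.856, -0.0], [0.0, 0.001, -1.0]]
ft_force: [-3.4, 3.5, 17.7]
grip_width: 0.0126
```

```bash
python3 -c "
from h import *
plan(.4827,-.1445,.03,-9.7); 
s=env.get_image('scene')
save(cv2.resize(s[195:295,195:315],None,fx=6,fy=6,interpolation=cv2.INTER_CUBIC),'s21.png')
"
```

```text
pos [ 0.4829 -0.1442  0.0291] yaw -58.9 shift [-0.3  0.1 -0.9] spin -0.859 F [-3.43  3.55 17.75] tau [0.683 0.65  0.585] w 0.0126 t 31.55 q [-30.1  28.3  95.3  -0.   56.4  28.8]
```

View pics/s21.png

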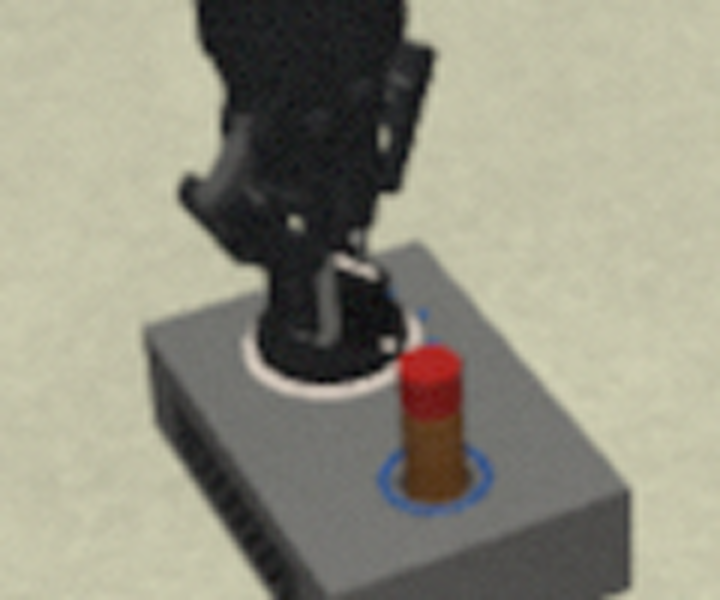

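The end stop is reached: wrist torque about z jumped from 0.21 to 0.59 and the mixer nudged by about 2 mm. I'll relieve the twist and pressure, then let go.

Emit:
move_arm(moves=[[0, 0, 0, -0.01], [0, 0, 0, -0.02], [0, 0, 0, -0.02]])

```text
time_s: 31.9
position: [0.4829, -0.1442, 0.0291]
tool_rot: [[0.846, 0.532, 0.001], [0.532, -0.846, 0.0], [0.001, 0.0, -1.0]]
ft_force: [-3.5, 3.2, 18.7]
grip_width: 0.0123
```

Emit:
move_arm(moves=[[0, 0, -0.4, 0], [0, 0, -0.8, 0], [0, 0, -0.8, 0]])

```text
time_s: 32.2
position: [0.4829, -0.1442, 0.0291]
tool_rot: [[0.847, 0.532, 0.001], [0.532, -0.847, 0.0], [0.001, -0.0, -1.0]]
ft_force: [-0.8, 3.0, 9.3]
grip_width: 0.0126
```

Emit:
move_arm(moves=[[0, 0, 0, 0], [0, 0, 0, 0], [0, 0, 0, 0], [0, 0, 0, 0]], grip=0.66, grip_force=40)

```text
time_s: 32.6
position: [0.4826, -0.1445, 0.0284]
tool_rot: [[0.846, 0.533, -0.0], [0.533, -0.846, 0.0], [-0.0, -0.0, -1.0]]
ft_force: [0.7, 0.1, 0.1]
grip_width: 0.0291
```

Emit:
move_arm(moves=[[0, 0, -2, 0], [0, 0, -6, 0], [0, 0, -14, 0], [0, 0, -24, 0], [0, 0, -36, 0], [0, 0, -50, 0], [0, 0, -70, 0], [0, 0, -95, 0], [0, 0, -120, 0], [0, 0, -140, 0], [0, 0, -150, 0], [0, 0, -150, 0]])

```text
time_s: 33.8
position: [0.4831, -0.1447, 0.18]
tool_rot: [[0.846, 0.533, 0.002], [0.533, -0.846, -0.001], [0.001, 0.003, -1.0]]
ft_force: [-0.4, 0.6, -0.1]
grip_width: 0.0288
```

```bash
python3 -c "
from h import *
plan(.36,.1,.19,-58); 
s=env.get_image('scene')
save(cv2.resize(s[195:315,195:315],None,fx=5,fy=5,interpolation=cv2.INTER_CUBIC),'s22.png')
"
```

```text
pos [ 0.4831 -0.1447  0.18  ] yaw -57.81 shift [  26.2 -272.7  -10.6] spin 0.003 F [-0.44  0.63 -0.08] tau [-0.004 -0.087 -0.016] w 0.0288 t 33.8 q [-30.1  17.8  83.   -0.   79.   27.7]
```

View pics/s22.png

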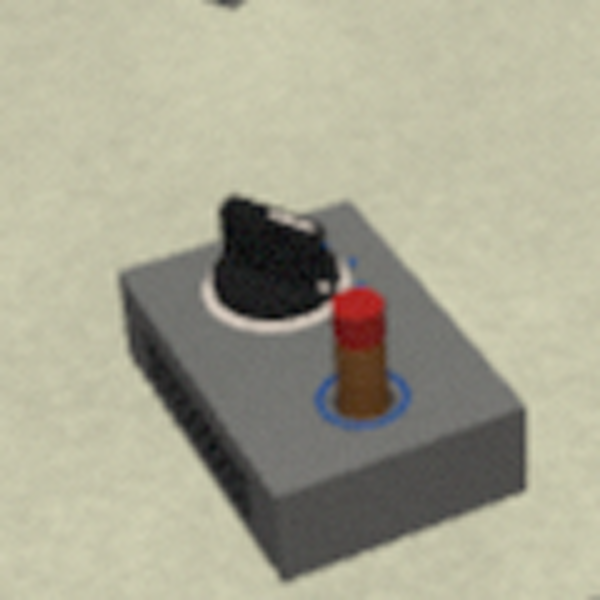

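Released. I'll move aside so the top camera can check.

Emit:
move_arm(moves=[[1, -10, 0, 0], [4, -35, 0, 0], [7, -65, 0, 0], [10, -95, 0, 0], [13, -125, 0, 0], [16, -155, 0, 0], [19, -185, 0, 0], [22, -215, 0, 0], [24, -235, 0, 0], [25, -245, 0, 0], [25, -245, 0, 0], [25, -245, 0, 0]])

```text
time_s: 35.05
position: [0.3736, 0.0758, 0.1784]
tool_rot: [[0.846, 0.533, -0.0], [0.533, -0.846, -0.0], [-0.0, -0.0, -1.0]]
ft_force: [0.2, 0.1, 0.3]
grip_width: 0.0291
```

```bash
python3 -c "
from h import *
im=env.get_image('top'); save(cv2.resize(im[205:300,330:410],None,fx=6,fy=6,interpolation=cv2.INTER_CUBIC),'t23.png')
save(im,'t23f.png')
plan(.36,.1,.19,-58)
"
```

```text
pos [0.3737 0.0756 0.1784] yaw -57.84 shift [  1.3 -27.9 -11.6] spin 0.003 F [0.37 0.36 0.04] tau [-0.035  0.009 -0.021] w 0.0291 t 35.1 q [-6.5  5.5 99.8 -0.  74.7 51.3]
```

View pics/t23.png

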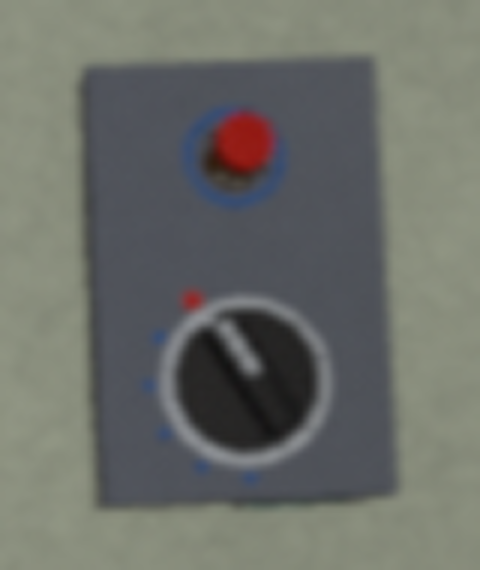

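View pics/t23f.png

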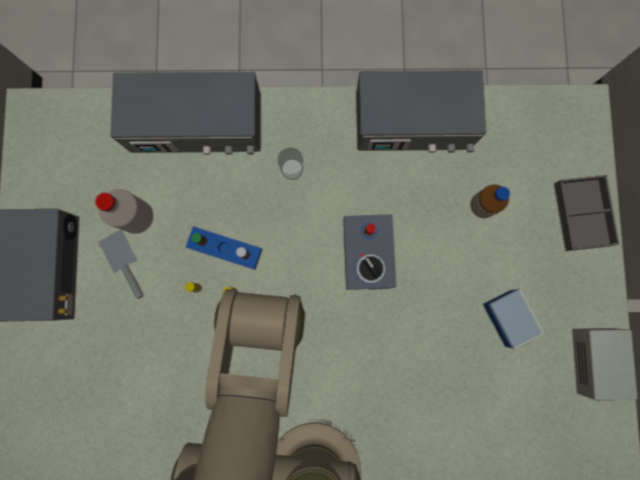

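```bash
python3 -c "
from h import *
def T(x,y,z): return atz('top',((x+.5)/6-.5+330,(y+.5)/6-.5+205),z)
w=T(235.5,157,.055);k=T(246,381,.055);r=T(193,300,.055);a=T(259,375,.097);b=T(219,320,.097);v=T(246,141,.107)
f=lambda d:np.degrees(np.arctan2(d[1],d[0]))
print(w,k,v,'ptr',f(b-a),'dot',f(r-k),'yaw',f(w-k))
"
```

```text
[ 0.57440011 -0.14239372  0.055     ] [ 0.48267188 -0.14451068  0.055     ] [ 0.57336092 -0.14150828  0.107     ] ptr 34.89255261959591 dot 32.05548152371604 yaw 1.322074114038856
```

```bash
python3 -c "
from h import *
im=np.mean([env.get_image('top').astype(float) for _ in range(4)],0)
def T(u,z): return atz('top',u,z)
f=lambda d:np.degrees(np.arctan2(d[1],d[0]))
r,g,b=im[...,0],im[...,1],im[...,2]
Y,X=np.mgrid[0:480,0:640]
def wc(w): return np.array([(w*X).sum(),(w*Y).sum()])/w.sum()
box=lambda c0,c1,r0,r1:(X>=c0)&(X<=c1)&(Y>=r0)&(Y<=r1)
dot=wc(np.clip(r-np.maximum(g,b)-15,0,None)*box(358,366,250,259))
blue=wc(np.clip(b-r-25,0,None)*box(355,384,220,243))
k=(.48267,-.14451)
ku=proj('top',[*k,.097])[0]
L=im.mean(2); m=np.clip(L-70,0,None)*(np.hypot(X-ku[0],Y-ku[1])<9.3)
c=wc(m); P=np.stack([X-c[0],Y-c[1]]).reshape(2,-1); C=(P*m.ravel())@P.T; ev,V=np.linalg.eigh(C); d=V[:,1]
if d@(c-ku)<0:d=-d
a=T(c-3*d,.097);e=T(c+3*d,.097)
D=T(dot,.055); print('dot px',dot,'ptr c',c,d,'ptr',f(e-a),'via centre',f(T(c,.097)[:2]-np.array(k)),'dot',f(D[:2]-np.array(k)), 'ev',ev)
"
```

```text
dot px [361.58245446 254.57861937] ptr c [369.62108473 262.83151995] [-0.54997291 -0.83518249] ptr 32.20172887765645 via centre 32.99058562745374 dot 32.544501093646026 ev [ 510.92699646 6105.96911163]
```

Pointer bearing 32.2–33.0° against the dot's 32.5°, so the knob is on the stop. Handing in.

```bash
python3 -c "
from h import *
print(env.close_job())"
```

```text
the job is handed in; nothing more can be done
None
```

The job is handed in. The red-capped vial stands in the mixer's well and the timer knob is on its end stop. No verdict came back, so these are my own last checks, taken at about 35 s of the 69 s allowed.

- **Vial:** The bottom touched the well floor at the height I predicted. It stood upright after release, with its cap centre within about 1.5 mm of the well's centre.
- **Knob:** I turned it clockwise while pressing with about 16–20 N until the wrist torque jumped from 0.21 to 0.59 Nm. The pointer then measured 32–33° and the red dot 32.5°. A rougher first reading put the two 2.8° (0.05 rad) apart, still inside the 0.1 rad limit.
- **Mixer:** Its well shifted about 2 mm when the knob reached the stop, against a limit of 18 mm. It looked level and at rest.
- **Everything else:** The other vials, the bottles and the remaining items looked unmoved in the top view. The arm is clear of everything.

**Reported height:** The arm's reported tool height disagreed with the pictures, with the real fingertips about 35 mm higher than stated. My first grasp therefore closed on the cap. I opened, went lower and regripped on the glass, then used pictures and contact force for all heights after that.

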